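# Free the seized jig knob and rack the finished jaw

### The arm

A 7-joint arm with a two-finger parallel gripper is mounted at the origin on the work surface. World frame = base frame: x ahead of the robot, y to its left, z up, the work surface at z = 0. Lengths are in m, angles in rad, forces in N, time in s.
With the tool pointing down it reaches from about 0.425 to 0.925 m from the base axis. Payload 6.8 kg.
Tool frame: the origin (TCP) lies on the centre line of the jaws, within the pads' length; the fingertips stand 17 mm ahead of it and the grasp point (between the pads) lies 2 mm behind it (nose_length is the distance from the TCP to the fingertips, in m); z points along the fingers, x is the direction in which the jaws open and shut, and the axes are right-handed (so a half turn about z gives the same grasp; the last joint's range is limited). The gripper opens to 85 mm and grips with 20 to 120 N. Pads are 22 mm wide; open, the fingers measure 114 mm over their backs; the gripper's body (76 mm by 85 mm) begins 54 mm behind the grasp point. The pads swing forward as they close: fully open they stand 13 mm farther back than shut.
Start: joints at [1.018, 0.477, 0.022, 1.555, -0.011, 1.109, -0.083], TCP at [0.29, -0.609, 0.227] pointing down, gripper open.
Joint ranges: [-2.96, 2.96], [-0.34, 2.1], [-1.41, 1.46], [0.24, 2.44], [-1.37, 4.51], [0.17, 1.92], [-2.96, 2.96]. Speed limits (rad/s): [2.39, 2.39, 3.14, 3.14, 3.14, 3.14, 3.14].

### API

Orientations are given as a unit quaternion [w, x, y, z].
In Python, from station import * gives the robot as it stands.
- The arm moves only by the tool send_rows, never from a script. Its argument "commands" is a list of rows, each an object with "translation": the shift along the tool's x, y, z in m, a list of three; "rot": the turn, a rotation vector about the tool's x, y, z in degrees, a list of three; "grip": the finger opening in m, from 0 to 0.0854. In form: [{"translation": [tx, ty, tz], "rot": [rx, ry, rz], "grip": grip}, ...]. A call has exactly 5 rows; each row shifts and turns the commanded pose from where the row before left it, along the tool's axes as they then stand; what a row does not reach is not made up. A row lasts 1/12 s, in which the tool goes at most 41.7 mm and 7.16 degrees, less where a joint would pass 70% of its speed; a pose out of reach is approached as far as the arm can. A call with a gripper value outside its range is refused whole. The fingers move at their own pace and stop on an object; "force" is the grip in N (left out, the last holds). Time passes only in rows, so rows that do not move let the fingers close, or fill a call up. It gives the time, the measured TCP pose, the force and the opening at its end, in the units of the state.
- get_obs(): the state, without advancing time (a new reading comes with each control period).
- read_camera(name): name is "scene" or "top" or "wrist"; returns a dict with "pixels" (384x512x3 uint8, red, green, blue), "depth" (384x512 float32, m along the optical axis (not along the pixel's ray), 0 where there is no reading), "mtx" (3x3 intrinsics, pixels), "extrinsics" (4x4, takes a point from camera to world coordinates). Camera axes: x right, y up, looking along -z (the intrinsics and any distortion apply to the point x, -y, -z); pixel columns grow to the right and rows downward; lengths in m; the calibration is good to about 2 mm. The wrist camera is an equidistant fisheye: a pixel r from the principal point sees the ray r / f radians off the axis. A picture is of the moment at which its call begins.
- hand_in(): hands the job in, once; it reports no verdict.
The state is a dict: "t": time; "q": joint angles; "joint_vel": joint speeds; "joint_torque": joint torques, N m; "eef_pos": TCP position; "tool_rot": TCP orientation; "contact_force": force on the tool from outside, world axes, zero at the start; "torque": the same for the moment, N m; "gripper_width": opening from 0.0 (shut) to 1.0 (fully open).
Only numpy, scipy, OpenCV 4.12 (cv2) and the standard library are available. Lean on these libraries where they do the work, as an engineer would, in place of code of your own. Each camera call takes 0.05 s, during which the arm holds its last target.

### The job

The knob on the drilling jig has seized: break it loose with a short firm anticlockwise twist, then unscrew it all the way to its stop. Draw the stepped jaw out of the jig by its protruding end, lay it flat on its base on the open bench and let go, then take it again lengthwise and lay it gently, base down, in the empty lane of the plywood rack, its ends about level with the ends of the lane. Do not let it drop, and leave the knob unscrewed and the other things on the bench where they are.

Things in the scene. Friction and masses are not known exactly. Their poses are not given: they have to be found in the camera images.
- jig: Fixed steel drilling jig, a block 60 long (x) x 80 wide (y) x 53 mm high with a grey bridge plate as its top and a foot flange 110 mm wide, 10 mm high at its rear. Origin on the bench under the centre of the clamped jaw; x axis level, pointing into the jig, about away from the robot; front face at x = -4 mm, rear face at +56 mm.
- jig_mouth (a point): Centre of the floor of the jig's channel at its open front end, 25 mm above the bench, axes as the jig's. The channel is 32 mm wide, 16 mm high under the bridge; the jaw comes out only level, towards -x. A spring pad in its +y wall presses on the jaw with about 6 N, so it takes 5 to 10 N of pull; small sideways wiggles help. The jaw has 34 mm of its length inside.
- knob (a joint): Angle of the black wing knob in rad, growing anticlockwise from above (unscrewing); 0 to 0.25 at the start. Seized up to about 0.47: there it takes about 0.45 N m, so grip it firmly; after that it turns freely (0.03 N m) to a hard stop at 2.60, and stays where left. It lifts a 7 mm locking pin, 5 mm per rad, out of the hole in the jaw: below about 1.4 the jaw cannot be drawn out.
- knob_grip (a point): The knob's grip point, on its vertical axis, 78 mm above the bench and 25 mm above the bridge plate, at jig x = +19 mm, y = 0. The wing is a bar 44 mm long along this point's x axis, 14 mm thick along its y axis, from 62 to 86 mm above the bench, on a disc 36 mm in diameter; the point turns with the knob.
- jaw: Loose stepped aluminium jaw, L-shaped from the side, 0.1 to 0.2 kg, 60 long (x) x 30 wide (y): upright end from x = -30 to -8 mm 34 mm high, the low rest 14 mm high with an 11 mm hole at x = +19 mm. Origin at the centre of its underside, z up. At the start it lies in the jig, axes as the jig's, underside 25 mm above the bench, its upright end and 4 mm more sticking out towards the robot.
- rack: Fixed plywood rack 56 long (x) x 87 wide (y) x 44 mm high: an 8 mm floor and three cheeks 5 mm thick along x, 36 mm high above that floor, making two lanes 36 mm wide, open at both ends and above. Origin on the bench under its centre.
- lane (a point): Centre of the floor of the empty lane, 8 mm above the bench, at rack y = +20.5 mm; x axis along the lane, z up. The jaw lies here base down along the lane, either way round, with 3 mm to spare on each side and its ends 2 mm beyond the cheeks' ends: there it can be held only lengthwise (across its two ends, or across the upright end's 22 mm), not across its width.
- other_jaw: A second jaw like the first, lying in the rack's other lane (at rack y = -20.5 mm). Leave it.
- screwdriver: Loose black-handled screwdriver 170 mm long along x, 26 mm high, lying on the bench between the jig and the rack; origin at its middle on the bench. Leave it.
- oil: White oil bottle 44 mm in diameter, 110 mm high, standing; origin at the centre of its base. Leave it.
- file: Loose file with a wooden handle, about 220 mm long along x, 22 mm high, origin near its middle on the bench. Leave it.
- spanner: Loose steel spanner 170 mm long along x, 8 mm high; origin at its middle. Leave it.
- profile: Loose folded sheet-metal channel, pale green, 120 x 30 x 25 mm, long along x; origin under its middle. Leave it.
- bolt_tray: Grey open tray 100 (x) x 130 (y) x 35 mm; origin under its centre. Leave it.
- offcut: Steel offcut 50 (x) x 40 (y) x 25 mm; origin under its centre. Leave it.
There are look-alikes about, which are no part of the job. There is more than one size of the jig; the one meant has the size given above. There is more than one size of the rack; the job needs the middle-sized.

How it is judged:
By the outcome, as a careful person would: the job done as asked, in the order asked, and still so for the second after the job is handed in, with the robot touching nothing.
It also fails if it takes over 72 s, if anything falls off the work surface, if the arm or the gripper's body presses on something with over 40 N, if the wrist force passes 120 N, or if a joint passes its speed limit or range.

## Working session

There is one attempt and no reset: what is moved stays moved. The work goes in short steps, Python scripts to look and compute and a tool call to move; the robot and the scene stay as the last step left them, time stands still between calls to the robot, and variables do not carry over. Pictures are saved under pics/ and viewed, and the job is handed in when it is done.

Besides the shell and the picture viewer there is one more tool, called after "Request:" by a JSON object that holds its "method" and its "body", one argument or row to a line. send_rows: Moves the arm, as the interface text tells. Its arguments: {"type":"object","properties":{"commands":{"type":"array","items":{"type":"object","properties":{"translation":{"type":"array","items":{"type":"number"}},"rot":{"type":"array","items":{"type":"number"}},"grip":{"type":"number"}}}},"force":{"type":"number"}},"required":["commands"]}

```bash
ls; mkdir -p pics; python3 - <<'E'
from station import *
import cv2, numpy as np
print(get_obs())
for n in ["scene","top","wrist"]:
    c=read_camera(n)
    cv2.imwrite(f"pics/{n}0.png",c["pixels"][:,:,::-1])
    np.savez(f"pics/{n}0.npz",**c)
    print(n,c["mtx"].tolist(),np.round(c["extrinsics"],4).tolist(),[k for k in c])
E
```

```text
pics
{'t': 0.0, 'q': array([ 1.01788742,  0.47780996,  0.02232656,  1.55644941, -0.01150227,
        1.10929474, -0.08308483]), 'joint_vel': array([ 0.00023336, -0.00177122, -0.00167341,  0.00080861, -0.00310469,
       -0.00144727, -0.00010328]), 'joint_torque': array([ 2.22103654e-04, -5.96451008e+01,  1.60784416e+00, -2.81195498e+01,
        1.24150506e-02,  9.37651290e-03,  3.07658991e-05]), 'eef_pos': array([ 0.29017937, -0.60878044,  0.22641972]), 'tool_rot': array([-4.33688123e-04,  8.45673417e-01, -5.33699945e-01, -8.07675522e-04]), 'contact_force': array([ 0.06599209, -0.70251425, -0.32474683]), 'torque': array([0.00852108, 0.02520897, 0.02501494]), 'gripper_width': 1.0007656661938826}
scene [[464.1319243255959, 0.0, 264.34438280378333], [0.0, 464.1319243255959, 193.31508345072254], [0.0, 0.0, 1.0]] [[0.6728, -0.6391, 0.3726, 1.0802], [0.7398, 0.5782, -0.3441, -0.539], [0.0045, 0.5072, 0.8618, 1.456], [0.0, 0.0, 0.0, 1.0]] ['pixels', 'depth', 'mtx', 'extrinsics']
top [[400.66076945967137, 0.0, 256.0561515293649], [0.0, 400.66076945967137, 189.684947827173], [0.0, 0.0, 1.0]] [[0.0288, 0.9993, -0.0231, 0.4604], [-0.9994, 0.0284, -0.0202, -0.0088], [-0.0195, 0.0237, 0.9995, 1.1937], [0.0, 0.0, 0.0, 1.0]] ['pixels', 'depth', 'mtx', 'extrinsics']
wrist [[297.3186396354542, 0.0, 248.65370363840364], [0.0, 297.3186396354542, 191.4728838016821], [0.0, 0.0, 1.0]] [[0.4312, 0.8605, 0.2714, 0.3599], [-0.9022, 0.4115, 0.1289, -0.5763], [-0.0008, -0.3004, 0.9538, 0.3737], [0.0, 0.0, 0.0, 1.0]] ['pixels', 'depth', 'mtx', 'extrinsics']
```

View pics/top0.png

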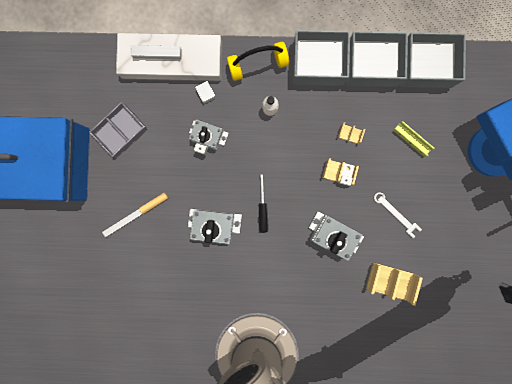

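View pics/scene0.png

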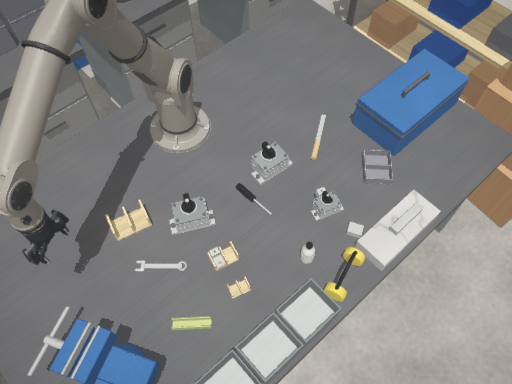

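View pics/wrist0.png

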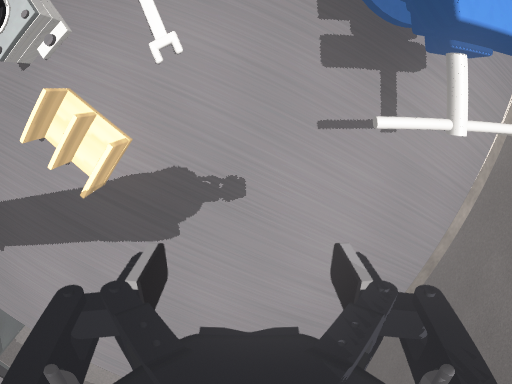

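```bash
python3 - <<'E'
import cv2
t=cv2.imread("pics/top0.png"); s=cv2.imread("pics/scene0.png")
def crop(im,x,y,w,h,k,n): cv2.imwrite(n,cv2.resize(im[y:y+h,x:x+w],None,fx=k,fy=k,interpolation=cv2.INTER_CUBIC))
crop(t,180,110,200,150,4,"pics/topz.png")
crop(s,160,130,200,150,4,"pics/scez.png")
E
```

```text
(no output)
```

View pics/topz.png

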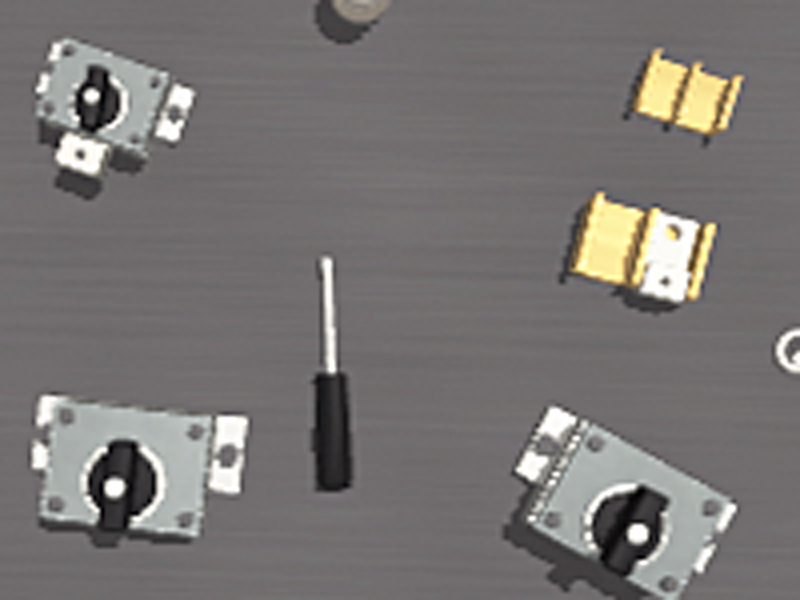

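View pics/scez.png

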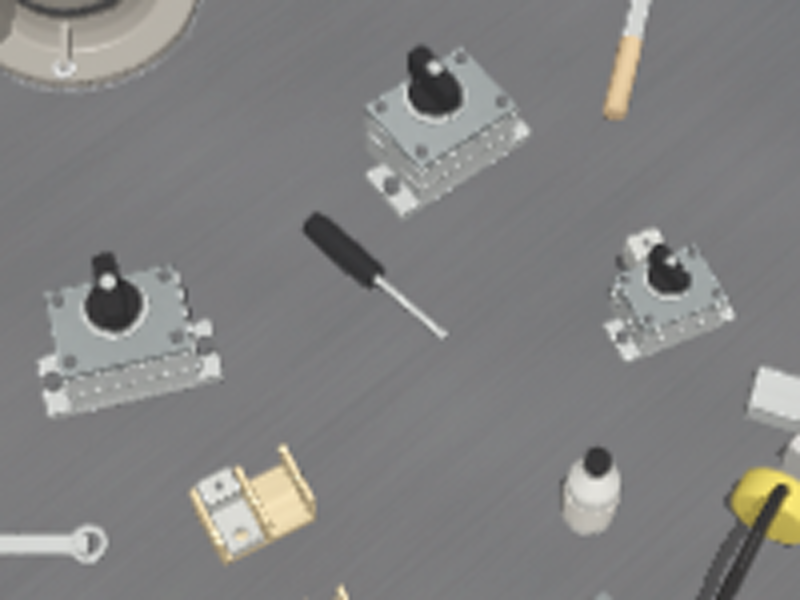

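```bash
cat > h.py <<'E'
import numpy as np, cv2
from scipy.spatial.transform import Rotation as R
def cam(n,i):
    c=np.load(f"pics/{n}{i}.npz"); return {k:c[k] for k in c}
def rays(c,px,fish=False):
    px=np.atleast_2d(px).astype(float); K=c["mtx"]
    u=(px-[K[0,2],K[1,2]])/K[0,0]
    if fish:
        r=np.linalg.norm(u,axis=1,keepdims=True)+1e-12
        d=np.c_[u/r*np.sin(r),np.cos(r)]
    else: d=np.c_[u,np.ones(len(u))]
    d=d*[1,-1,-1]
    return c["extrinsics"][:3,3], d@c["extrinsics"][:3,:3].T
def onplane(c,px,z,fish=False):
    o,d=rays(c,px,fish); return o+d*((z-o[2])/d[:,2])[:,None]
def cloud(c,fish=False):
    h,w=c["depth"].shape
    v,u=np.mgrid[:h,:w]; px=np.c_[u.ravel(),v.ravel()]
    o,d=rays(c,px,fish); E=c["extrinsics"]
    # depth along the optical axis
    ax=-E[:3,2]; s=c["depth"].ravel()/(d@ax)
    P=o+d*s[:,None]; P[c["depth"].ravel()==0]=np.nan
    return P.reshape(h,w,3)
def project(c,P,fish=False):
    P=np.atleast_2d(P); E=c["extrinsics"];K=c["mtx"]
    p=(P-E[:3,3])@E[:3,:3]*[1,-1,-1]
    if fish:
        r=np.linalg.norm(p[:,:2],axis=1,keepdims=True); th=np.arctan2(r,p[:,2:3]); u=p[:,:2]/np.maximum(r,1e-12)*th
    else: u=p[:,:2]/p[:,2:3]
    return u*K[0,0]+[K[0,2],K[1,2]]
def snap(n,i,k=1):
    from station import read_camera
    c=read_camera(n); np.savez(f"pics/{n}{i}.npz",**c)
    cv2.imwrite(f"pics/{n}{i}.png",c["pixels"][:,:,::-1]); return c
E
python3 - <<'E'
from h import *
c=cam("top",0); P=cloud(c); rgb=c["pixels"].astype(int)
def rect(u0,u1,v0,v1,zl,zh,name):
    m=np.zeros(P.shape[:2],bool); m[v0:v1,u0:u1]=1
    m&=(P[...,2]>zl)&(P[...,2]<zh)
    q=P[m]; r=cv2.minAreaRect((q[:,:2]*1000).astype(np.float32)); print(name,m.sum(),r,q[:,2].mean())
rect(180,235,115,160,.048,.058,"plate")
rect(180,235,115,160,.063,.1,"knob")
rect(190,215,140,160,.045,.065,"jaw")
rect(318,362,150,195,.037,.05,"racktop")
rect(318,362,150,195,.005,.06,"rack")
rect(318,362,150,195,.0045,.016,"rackfloor")
print(P[300,100],P[136,206])
c=cam("scene",0); P=cloud(c)
rect(305,350,180,225,.048,.058,"plate")
rect(305,350,180,225,.064,.1,"knob")
rect(310,330,185,205,.054,.063,"jaw")
rect(200,245,235,275,.038,.05,"racktop")
rect(200,245,235,275,.005,.06,"rack")
E
```

```text
plate 431 ((632.1859130859375, 167.56094360351562), (80.79556274414062, 86.32180786132812), 71.79375457763672) 0.05407673616292541
knob 121 ((625.2777709960938, 167.30287170410156), (32.50138473510742, 69.48857879638672), 77.12743377685547) 0.08074953805454835
jaw 166 ((605.9901733398438, 166.79412841796875), (38.33573532104492, 58.72843933105469), 1.352068543434143) 0.05680632360814819
racktop 205 ((545.4398803710938, -227.71142578125), (88.00343322753906, 58.20852279663086), 75.47126770019531) 0.04334351378664725
rack 684 ((546.6536254882812, -228.51388549804688), (127.80085754394531, 128.10203552246094), 4.001735210418701) 0.023704793503042866
rackfloor 317 ((546.8866577148438, -229.2969207763672), (128.7431640625, 128.2315673828125), 3.0678365230560303) 0.00840604128309786
[0.14691868 0.46952441 0.00471601] [0.63326332 0.15892974 0.07392284]
plate 261 ((633.6083984375, 165.29437255859375), (82.38985443115234, 86.51959228515625), 69.42816925048828) 0.05305906846179994
knob 82 ((629.5363159179688, 159.3760986328125), (23.311859130859375, 60.08275604248047), 77.62754821777344) 0.07918992188741533
jaw 83 ((615.2199096679688, 159.40463256835938), (50.52578353881836, 66.86984252929688), 48.3858757019043) 0.058189652776343935
racktop 138 ((544.73291015625, -230.10360717773438), (87.13208770751953, 62.3223876953125), 76.48766326904297) 0.04273196295195533
rack 540 ((535.111083984375, -228.0180206298828), (143.72869873046875, 142.20248413085938), 52.57628631591797) 0.022485082444531828
```

Request:
{"method": "send_rows", "body": {
  "commands": [
    {"translation":[-0.011,-0.013,0],"rot":[0,0,0],"grip":0.085},
    {"translation":[-0.022,-0.025,0],"rot":[0,0,0],"grip":0.085},
    {"translation":[-0.022,-0.025,0],"rot":[0,0,0],"grip":0.085},
    {"translation":[-0.022,-0.025,0],"rot":[0,0,0],"grip":0.085},
    {"translation":[-0.022,-0.025,0],"rot":[0,0,0],"grip":0.085}
  ],
  "force": 60
}}

```text
t: 0.57
eef_pos: [0.3501, -0.4698, 0.2271]
tool_rot: [-0.0, 0.846, -0.534, -0.0]
contact_force: [1.3, -0.7, -0.2]
gripper_width: 0.999
```

Request:
{"method": "send_rows", "body": {
  "commands": [
    {"translation":[-0.025,-0.028,0],"rot":[0,0,0],"grip":0.085},
    {"translation":[-0.025,-0.028,0],"rot":[0,0,0],"grip":0.085},
    {"translation":[-0.025,-0.028,0],"rot":[0,0,0],"grip":0.085},
    {"translation":[-0.025,-0.028,0],"rot":[0,0,0],"grip":0.085},
    {"translation":[-0.025,-0.028,0],"rot":[0,0,0],"grip":0.085}
  ]
}}

```text
t: 0.98
eef_pos: [0.4227, -0.2965, 0.2274]
tool_rot: [0.0, 0.846, -0.534, -0.0]
contact_force: [-0.2, 0.0, 0.1]
gripper_width: 1.001
```

Request:
{"method": "send_rows", "body": {
  "commands": [
    {"translation":[-0.025,-0.028,0],"rot":[0,0,0],"grip":0.085},
    {"translation":[-0.025,-0.028,0],"rot":[0,0,0],"grip":0.085},
    {"translation":[-0.025,-0.028,0],"rot":[0,0,0],"grip":0.085},
    {"translation":[-0.025,-0.028,0],"rot":[0,0,0],"grip":0.085},
    {"translation":[-0.025,-0.028,0],"rot":[0,0,0],"grip":0.085}
  ]
}}

```text
t: 1.4
eef_pos: [0.4952, -0.1235, 0.2274]
tool_rot: [0.0, 0.846, -0.534, 0.0]
contact_force: [0.4, -0.2, 0.4]
gripper_width: 0.995
```

Request:
{"method": "send_rows", "body": {
  "commands": [
    {"translation":[-0.025,-0.028,0],"rot":[0,0,0],"grip":0.085},
    {"translation":[-0.025,-0.028,0],"rot":[0,0,0],"grip":0.085},
    {"translation":[-0.025,-0.028,0],"rot":[0,0,0],"grip":0.085},
    {"translation":[-0.025,-0.028,0],"rot":[0,0,0],"grip":0.085},
    {"translation":[-0.025,-0.028,0],"rot":[0,0,0],"grip":0.085}
  ]
}}

```text
t: 1.82
eef_pos: [0.5679, 0.0495, 0.2273]
tool_rot: [0.0, 0.846, -0.534, -0.0]
contact_force: [0.5, -0.6, 0.8]
gripper_width: 0.993
```

Request:
{"method": "send_rows", "body": {
  "commands": [
    {"translation":[-0.025,-0.028,0],"rot":[0,0,0],"grip":0.085},
    {"translation":[-0.025,-0.028,0],"rot":[0,0,5],"grip":0.085},
    {"translation":[-0.015,-0.025,0],"rot":[0,0,7],"grip":0.085},
    {"translation":[0,0,0.01],"rot":[0,0,7],"grip":0.085},
    {"translation":[0,0,0.01],"rot":[0,0,6.5],"grip":0.085}
  ]
}}

```text
t: 2.23
eef_pos: [0.6155, 0.1428, 0.2071]
tool_rot: [0.001, -0.706, 0.708, 0.0]
contact_force: [-0.7, -0.5, -1.1]
gripper_width: 0.996
```

```bash
python3 - <<'E'
from h import *
from station import get_obs
c=snap("wrist",1); snap("top",1)
o=get_obs(); Q=R.from_quat(np.roll(o["tool_rot"],-1)).as_matrix()
print(o["t"],o["eef_pos"],np.degrees(np.arctan2(Q[1,0],Q[0,0])),Q[:,2],np.round(o["q"],3))
E=c["extrinsics"]; print("cam in tool",Q.T@(E[:3,3]-o["eef_pos"]))
E
```

```text
2.3333 [0.61360417 0.13997269 0.2052439 ] -90.02847320488752 [-0.0037111  -0.0014039  -0.99999213] [-0.135  0.439 -0.253  1.676  0.123  1.047 -1.999]
cam in tool [-0.00195181 -0.07824992 -0.14942446]
```

View pics/wrist1.png

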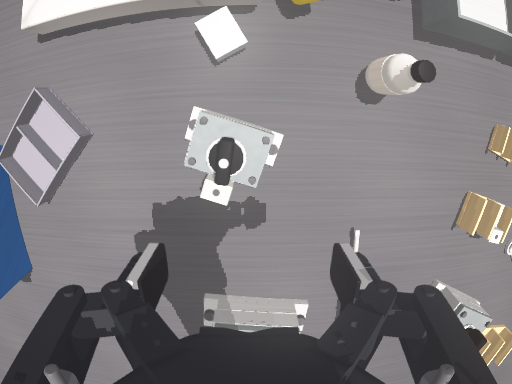

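```bash
python3 - <<'E'
from h import *
c=cam("wrist",1); P=cloud(c,True)
im=c["pixels"][:,:,::-1]
cv2.imwrite("pics/w1z.png",cv2.resize(im[95:215,160:310],None,fx=5,fy=5,interpolation=cv2.INTER_CUBIC))
m=np.zeros(P.shape[:2],bool); m[95:215,160:310]=1
for n,zl,zh in [("plate",.049,.0565),("knob",.066,.1),("jaw",.0565,.0615)]:
    mm=m&(P[...,2]>zl)&(P[...,2]<zh)
    lab,cc,st,ce=cv2.connectedComponentsWithStats(mm.astype(np.uint8))
    for k in range(1,lab):
        if st[k,4]<60: continue
        q=P[cc==k]; 
        print(n,st[k],cv2.minAreaRect((q[:,:2]*1000).astype(np.float32)),q.mean(0))
E
```

```text
plate [ 184  111   91   77 3063] ((642.821533203125, 163.5999298095703), (80.30781555175781, 60.55970764160156), 71.18844604492188) [0.64676289 0.16209158 0.05371093]
knob [214 137  21  49 726] ((636.0606689453125, 166.0439453125), (14.16147232055664, 43.7119140625), 82.03545379638672) [0.63742671 0.16541938 0.08551703]
jaw [201 178  32  28 534] ((599.190185546875, 176.7898712158203), (29.27034568786621, 22.423120498657227), 72.38976287841797) [0.59928128 0.17674337 0.05944724]
```

View pics/w1z.png

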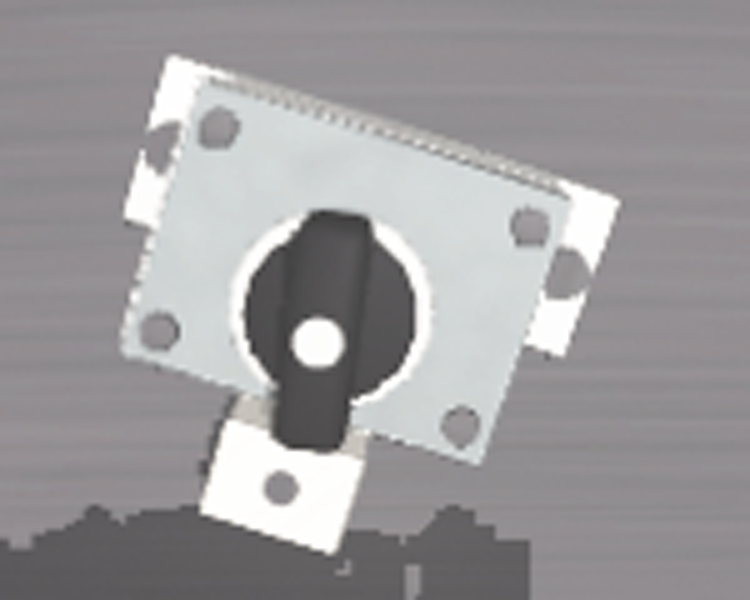

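Request:
{"method": "send_rows", "body": {
  "commands": [
    {"translation":[-0.013,-0.011,0.02],"rot":[0,0,0],"grip":0.085},
    {"translation":[-0.013,-0.011,0.025],"rot":[0,0,4],"grip":0.06},
    {"translation":[0,0,0.02],"rot":[0,0,4],"grip":0.05},
    {"translation":[0,0,0],"rot":[0,0,0],"grip":0.05},
    {"translation":[0,0,0],"rot":[0,0,0],"grip":0.05}
  ]
}}

```text
t: 2.75
eef_pos: [0.6361, 0.1651, 0.1419]
tool_rot: [-0.001, -0.657, 0.753, 0.0]
contact_force: [-0.5, 0.6, 1.3]
gripper_width: 0.588
```

```bash
cat > st.py <<'E'
from h import *
from station import get_obs
def st():
    o=get_obs(); Q=R.from_quat(np.roll(o["tool_rot"],-1)).as_matrix()
    print("t %.2f"%o["t"],"pos",np.round(o["eef_pos"],4),"yaw %.2f"%np.degrees(np.arctan2(Q[1,0],Q[0,0])),"z",np.round(Q[:,2],4),"q",np.round(o["q"],2),"F",np.round(o["contact_force"],1),"T",np.round(o["torque"],2),"g %.3f"%o["gripper_width"])
    return o,Q
E
python3 - <<'E'
from st import *
o,Q=st(); c=snap("wrist",2); st()
P=cloud(c,True)
m=np.ones(P.shape[:2],bool); m[230:]=0; xy=P[...,:2]
m&=np.hypot(xy[...,0]-.62,xy[...,1]-.17)<.08
for n,zl,zh in [("plate",.049,.0565),("knob",.066,.1),("jaw",.0565,.0615)]:
    mm=m&(P[...,2]>zl)&(P[...,2]<zh)
    lab,cc,s,ce=cv2.connectedComponentsWithStats(mm.astype(np.uint8))
    for k in range(1,lab):
        if s[k,4]<100: continue
        q=P[cc==k]; 
        print(n,s[k],cv2.minAreaRect((q[:,:2]*1000).astype(np.float32)),q.mean(0))
r=np.hypot(xy[...,0]-.636,xy[...,1]-.166)
q=P[(r<.02)&(P[...,2]<.075)]; print(np.histogram(q[:,2],bins=np.arange(.05,.076,.002)))
E
```

```text
t 2.75 pos [0.6361 0.1651 0.1419] yaw -97.79 z [-0.0023 -0.0012 -1.    ] q [-0.2   0.54 -0.21  1.66  0.14  0.95 -2.17] F [-0.5  0.6  1.3] T [0.01 0.02 0.02] g 0.588
t 2.80 pos [0.6371 0.1651 0.1433] yaw -97.84 z [ 3.e-04 -4.e-04 -1.e+00] q [-0.19  0.54 -0.21  1.66  0.14  0.95 -2.17] F [-0.6  0.3  0.2] T [-0.06 -0.04  0.04] g 0.585
plate [ 198  143  105   85 4614] ((642.5794677734375, 163.21217346191406), (80.08029174804688, 60.827178955078125), 71.84117126464844) [0.64783242 0.16206463 0.05368656]
knob [ 238  173   19   57 1056] ((638.6160888671875, 165.49981689453125), (13.870793342590332, 39.359432220458984), 81.91651916503906) [0.64141166 0.16503082 0.0851947 ]
jaw [222 176  16  33 105] ((642.7079467773438, 181.2428741455078), (8.120583534240723, 29.460039138793945), 63.27585220336914) [0.64524547 0.18025684 0.05754274]
(array([  0,   0,  26, 182,  14, 130, 534,   9,   0,   0,   0,   0]), array([0.05 , 0.052, 0.054, 0.056, 0.058, 0.06 , 0.062, 0.064, 0.066,
       0.068, 0.07 , 0.072, 0.074]))
```

View pics/wrist2.png

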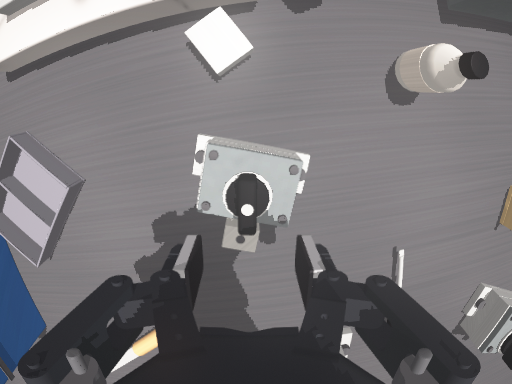

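Request:
{"method": "send_rows", "body": {
  "commands": [
    {"translation":[0,0.001,0.015],"rot":[0,0,0],"grip":0.045},
    {"translation":[0,0,0.02],"rot":[0,0,0],"grip":0.045},
    {"translation":[0,0,0.018],"rot":[0,0,0],"grip":0.045},
    {"translation":[0,0,0.009],"rot":[0,0,0],"grip":0.045},
    {"translation":[0,0,0],"rot":[0,0,0],"grip":0.03}
  ],
  "force": 50
}}

```text
t: 3.22
eef_pos: [0.6353, 0.1651, 0.0799]
tool_rot: [-0.001, -0.656, 0.754, 0.0]
contact_force: [-0.1, -0.5, 0.1]
gripper_width: 0.405
```

Request:
{"method": "send_rows", "body": {
  "commands": [
    {"translation":[0,0,0],"rot":[0,0,0],"grip":0.02},
    {"translation":[0,0,0],"rot":[0,0,0],"grip":0.01},
    {"translation":[0,0,0],"rot":[0,0,0],"grip":0.005},
    {"translation":[0,0,0],"rot":[0,0,0],"grip":0.005},
    {"translation":[0,0,0],"rot":[0,0,0],"grip":0.005}
  ],
  "force": 50
}}

```text
t: 3.63
eef_pos: [0.6375, 0.1664, 0.0826]
tool_rot: [0.002, -0.656, 0.755, -0.001]
contact_force: [0.2, -1.3, 6.8]
gripper_width: 0.062
```

```bash
python3 - <<'E'
from st import *
o,Q=st(); c=snap("wrist",3); st()
E
```

```text
t 3.63 pos [0.6375 0.1664 0.0826] yaw -98.01 z [ 0.0037  0.001  -1.    ] q [-0.2   0.61 -0.2   1.7   0.16  0.84 -2.19] F [ 0.2 -1.3  6.8] T [-0.12  0.04  0.02] g 0.062
t 3.68 pos [0.6374 0.1665 0.0826] yaw -98.01 z [ 0.0036  0.001  -1.    ] q [-0.2   0.61 -0.2   1.7   0.16  0.84 -2.19] F [-0.5 -0.1  6.6] T [-0.05  0.04 -0.03] g 0.057
```

View pics/wrist3.png

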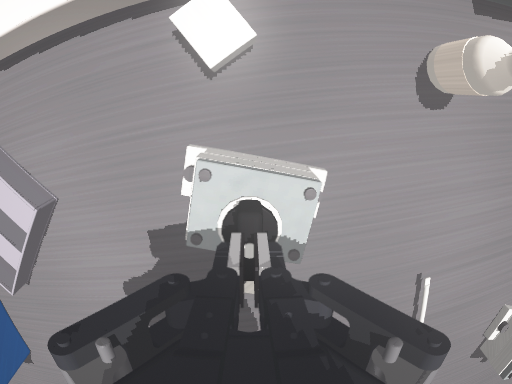

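```bash
python3 - <<'E'
from h import *
for i,(x,y) in {3:(170,130),2:(170,120)}.items():
    im=cv2.imread(f"pics/wrist{i}.png")
    cv2.imwrite(f"pics/w{i}z.png",cv2.resize(im[y:y+150,x:x+160],None,fx=4,fy=4,interpolation=cv2.INTER_CUBIC))
c=cam("wrist",3);P=cloud(c,True)
for px in [(249,252),(235,240),(264,240),(250,210),(237,260),(262,260),(250,200),(249,245),(249,285)]:
    print(px,P[px[1],px[0]])
E
```

```text
(249, 252) [0.63540678 0.16609106 0.08797812]
(235, 240) [0.64910657 0.1711299  0.09908676]
(264, 240) [0.64768121 0.15700721 0.1001636 ]
(250, 210) [0.65780529 0.16244035 0.08330767]
(237, 260) [0.64876126 0.16948083 0.11832551]
(262, 260) [0.6481988  0.15871769 0.11990795]
(250, 200) [0.65747931 0.16242619 0.06605879]
(249, 245) [0.63934344 0.16554333 0.08732968]
(249, 285) [nan nan nan]
```

View pics/w3z.png

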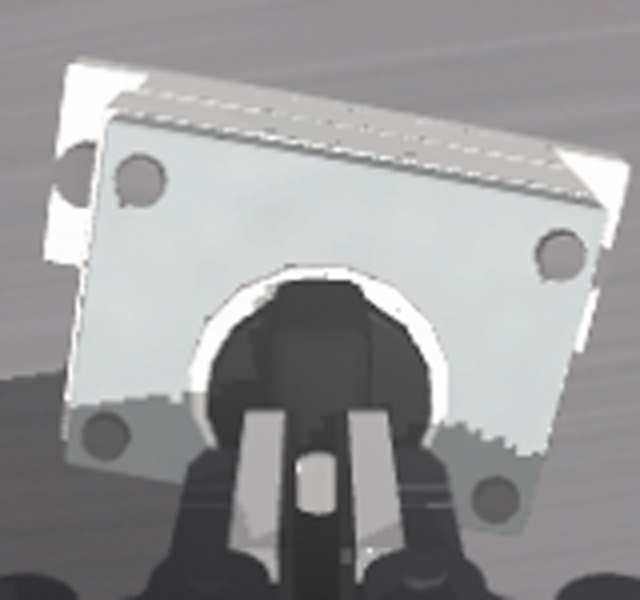

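```bash
python3 - <<'E'
from st import *
c=cam("wrist",3);P=cloud(c,True)
o,Q=st()
for v in (240,250,258):
    print(v,[(u,*np.round(1000*(Q.T@(P[v,u]-o["eef_pos"])),1)) for u in range(226,274,2)])
E
```

```text
t 3.68 pos [0.6374 0.1665 0.0826] yaw -98.01 z [ 0.0036  0.001  -1.    ] q [-0.2   0.61 -0.2   1.7   0.16  0.84 -2.19] F [-0.5 -0.1  6.6] T [-0.05  0.04 -0.03] g 0.057
240 [(226, np.float64(-13.7), np.float64(6.9), np.float64(18.9)), (228, np.float64(-12.6), np.float64(7.8), np.float64(20.7)), (230, np.float64(-8.6), np.float64(-11.8), np.float64(-18.1)), (232, np.float64(-7.7), np.float64(-11.2), np.float64(-16.9)), (234, np.float64(-6.7), np.float64(-11.7), np.float64(-17.8)), (236, np.float64(-5.8), np.float64(-11.1), np.float64(-16.7)), (238, np.float64(-4.8), np.float64(-11.3), np.float64(-17.0)), (240, np.float64(-3.8), np.float64(-11.2), np.float64(-16.8)), (242, np.float64(-2.8), np.float64(-11.0), np.float64(-16.5)), (244, np.float64(-2.1), np.float64(-4.9), np.float64(-4.4)), (246, np.float64(-1.0), np.float64(-4.6), np.float64(-3.8)), (248, np.float64(0.1), np.float64(-4.8), np.float64(-4.1)), (250, np.float64(1.2), np.float64(-4.6), np.float64(-3.9)), (252, np.float64(2.2), np.float64(-4.3), np.float64(-3.3)), (254, np.float64(3.1), np.float64(-10.7), np.float64(-15.8)), 
[... 2822 characters left out ...]
9), np.float64(-5.0)), (252, np.float64(2.3), np.float64(6.2), np.float64(-4.5)), (254, np.float64(2.9), np.float64(-7.5), np.float64(-28.0)), (256, np.float64(3.6), np.float64(-11.5), np.float64(-34.8)), (258, np.float64(4.5), np.float64(-11.8), np.float64(-35.4)), (260, np.float64(5.4), np.float64(-10.4), np.float64(-33.0)), (262, np.float64(6.2), np.float64(-11.3), np.float64(-34.6)), (264, np.float64(7.1), np.float64(-11.0), np.float64(-34.1)), (266, np.float64(8.0), np.float64(-11.1), np.float64(-34.2)), (268, np.float64(8.8), np.float64(-11.3), np.float64(-34.6)), (270, np.float64(10.4), np.float64(-6.8), np.float64(-27.0)), (272, np.float64(11.3), np.float64(-7.0), np.float64(-27.3))]
```

```bash
python3 - <<'E'
from st import *
o,Q=st()
for i,us in ((3,(236,262)),):
    c=cam("wrist",i);P=cloud(c,True)
    for u in us:
        print(u,[(v,*np.round(1000*(Q.T@(P[v,u]-o["eef_pos"])),1).tolist(),c["pixels"][v,u].tolist()) for v in range(222,262,2)])
tips=np.array([[x,y,z] for x in(-3,3) for y in (-11,11) for z in(17,)])/1000
print(project(c,o["eef_pos"]+tips@Q.T,True))
E
```

```text
t 3.68 pos [0.6374 0.1665 0.0826] yaw -98.01 z [ 0.0036  0.001  -1.    ] q [-0.2   0.61 -0.2   1.7   0.16  0.84 -2.19] F [-0.5 -0.1  6.6] T [-0.05  0.04 -0.03] g 0.057
236 [(222, -7.3, -4.9, 20.1, [64, 64, 65]), (224, -7.4, -3.0, 21.4, [63, 64, 64]), (226, -7.3, -2.2, 20.0, [63, 62, 63]), (228, -7.3, -1.2, 19.3, [61, 61, 62]), (230, -7.3, 0.1, 19.1, [60, 59, 60]), (232, -7.4, 1.5, 19.3, [99, 98, 98]), (234, -6.1, -10.8, -9.2, [178, 175, 176]), (236, -5.9, -11.3, -12.6, [177, 175, 176]), (238, -5.8, -11.4, -15.0, [178, 175, 176]), (240, -5.8, -11.1, -16.7, [177, 175, 176]), (242, -5.6, -11.9, -20.3, [177, 175, 176]), (244, -5.6, -11.4, -21.6, [177, 174, 175]), (246, -5.5, -11.9, -24.5, [177, 175, 176]), (248, -5.4, -11.6, -26.0, [177, 174, 175]), (250, -5.3, -11.7, -27.9, [176, 174, 175]), (252, -5.3, -11.6, -29.7, [176, 174, 175]), (254, -5.3, -10.8, -30.1, [177, 174, 175]), (256, -5.2, -11.1, -32.5, [176, 174, 174]), (258, -5.1, -11.5, -34.9, [176, 173, 174]), (260, -5.1, -11.0, -35.8, [175, 173, 174])]
262 [(222, 7.5, -14.5, -2.2, [67, 66, 67]), (224, 7.6, -13.2, -1.8, [69, 69, 69]
[... 178 characters left out ...]
-10.7, [179, 176, 177]), (236, 7.2, -11.0, -11.9, [179, 176, 177]), (238, 7.1, -10.8, -13.9, [178, 176, 176]), (240, 7.0, -11.1, -16.6, [178, 176, 177]), (242, 6.9, -11.4, -19.3, [178, 175, 176]), (244, 6.7, -11.9, -22.5, [177, 175, 176]), (246, 6.7, -11.6, -23.9, [177, 175, 176]), (248, 6.6, -11.6, -25.9, [177, 175, 176]), (250, 6.5, -11.4, -27.5, [177, 174, 175]), (252, 6.5, -10.9, -28.5, [176, 173, 175]), (254, 6.4, -11.0, -30.5, [176, 174, 175]), (256, 6.3, -11.6, -33.4, [176, 173, 175]), (258, 6.2, -11.3, -34.6, [175, 173, 174]), (260, 6.1, -11.9, -37.3, [175, 173, 174])]
[[242.86860121 214.64222256]
 [243.09378119 247.26350306]
 [252.95361091 214.65128447]
 [252.72063533 247.27284002]]
```

```bash
python3 - <<'E'
import station; print([x for x in dir(station) if not x.startswith("__")])
from st import *
for i,q,pos in ((2,None,[.6361,.1651,.1419]),(1,None,[.6155,.1428,.2071])):
    c=cam("wrist",i);P=cloud(c,True)
    E=c["extrinsics"]
    # camera->tool using known constant mount (from pic 0, at rest)
c0=cam("wrist",0);E0=c0["extrinsics"]
Q0=R.from_quat([8.45673417e-01,-5.33699945e-01,-8.07675522e-04,-4.33688123e-04]).as_matrix(); p0=np.array([0.29017937,-0.60878044,0.22641972])
T0=np.eye(4);T0[:3,:3]=Q0;T0[:3,3]=p0
M=np.linalg.inv(T0)@E0; print(np.round(M,4))
Q3=st()
for i in (0,1,2,3):
    c=cam("wrist",i);c=dict(c);c["extrinsics"]=M;P=cloud(c,True)*1000
    m=(P[...,1]>-14)&(P[...,1]<14)&(abs(P[...,0])<60)&(P[...,2]<30)&(P[...,2]>-45)
    L=m&(P[...,0]<0)
    px=np.argwhere(m&(c["pixels"].mean(2)>120))
    q=P[m&(c["pixels"].mean(2)>120)]
    if len(q): print(i,"pads x",q[:,0].min(),q[:,0].max(),"z pct",np.percentile(q[:,2],[0,5,50,95,100]), "pix v",px.min(0))
E
```

```text
['PlanningError', 'get_obs', 'hand_in', 'nose_length', 'read_camera']
[[ 1.000e+00 -7.000e-04 -1.300e-03  4.000e-04]
 [-1.000e-03 -9.538e-01 -3.003e-01 -7.690e-02]
 [-1.100e-03  3.003e-01 -9.538e-01 -1.473e-01]
 [ 0.000e+00  0.000e+00  0.000e+00  1.000e+00]]
t 3.68 pos [0.6374 0.1665 0.0826] yaw -98.01 z [ 0.0036  0.001  -1.    ] q [-0.2   0.61 -0.2   1.7   0.16  0.84 -2.19] F [-0.5 -0.1  6.6] T [-0.05  0.04 -0.03] g 0.057
0 pads x -55.18198321863521 52.892640690294066 z pct [-44.95819895 -43.96072246 -34.26806666 -22.75971321 -17.26056202] pix v [242 133]
1 pads x -55.005958056246214 56.77647705868138 z pct [-44.96709165 -43.93540736 -34.59467299 -23.26351653 -20.89245425] pix v [243 132]
2 pads x -32.72849551640341 32.358721816525154 z pct [-44.99769128 -44.35992419 -31.29261459 -14.03309517 -10.996637  ] pix v [235 173]
3 pads x -40.81432360069602 44.09026525572293 z pct [-44.89503917 -37.36650849  28.3120275   29.57607171  29.99870016] pix v [202 187]
```

```bash
python3 - <<'E'
import cv2
im=cv2.imread("pics/wrist2.png");cv2.imwrite("pics/w2f.png",cv2.resize(im[220:340,150:350],None,fx=4,fy=4,interpolation=cv2.INTER_CUBIC))
E
```

```text
(no output)
```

View pics/w2f.png

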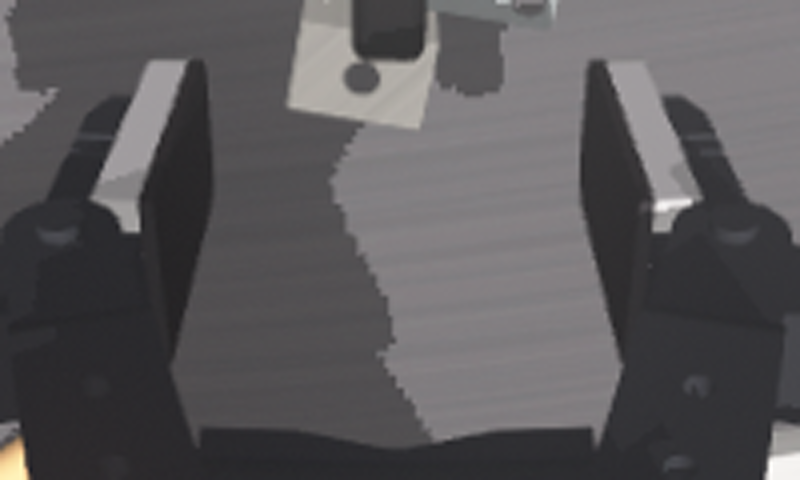

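Request:
{"method": "send_rows", "body": {
  "commands": [
    {"translation":[0,0,-0.006],"rot":[0,0,0],"grip":0.03},
    {"translation":[0,0,0],"rot":[0,0,0],"grip":0.04},
    {"translation":[0,0,0],"rot":[0,0,0],"grip":0.04},
    {"translation":[0,0,0],"rot":[0,0,0],"grip":0.04},
    {"translation":[0,0,0.012],"rot":[0,0,0],"grip":0.04}
  ],
  "force": 50
}}

```text
t: 4.1
eef_pos: [0.6374, 0.1665, 0.0761]
tool_rot: [0.002, -0.656, 0.755, -0.001]
contact_force: [1.0, -0.3, 0.5]
gripper_width: 0.469
```

Request:
{"method": "send_rows", "body": {
  "commands": [
    {"translation":[0,0,0.01],"rot":[0,0,0],"grip":0.035},
    {"translation":[0,0,0.005],"rot":[0,0,0],"grip":0.03},
    {"translation":[0,0,0],"rot":[0,0,0],"grip":0.025},
    {"translation":[0,0,0],"rot":[0,0,0],"grip":0.02},
    {"translation":[0,0,0],"rot":[0,0,0],"grip":0.018}
  ],
  "force": 50
}}

```text
t: 4.52
eef_pos: [0.6356, 0.1657, 0.0587]
tool_rot: [-0.0, -0.656, 0.755, 0.0]
contact_force: [-0.9, 0.0, 2.1]
gripper_width: 0.215
```

```bash
python3 - <<'E'
from st import *
o,Q=st(); c=snap("wrist",4); st()
im=cv2.imread("pics/wrist4.png");cv2.imwrite("pics/w4z.png",cv2.resize(im[150:300,170:330],None,fx=4,fy=4,interpolation=cv2.INTER_CUBIC))
E
```

```text
t 4.52 pos [0.6356 0.1657 0.0587] yaw -98.03 z [-8.e-04 -5.e-04 -1.e+00] q [-0.21  0.64 -0.2   1.71  0.17  0.8  -2.19] F [-0.9  0.   2.1] T [-0.03 -0.08  0.06] g 0.215
t 4.57 pos [0.6357 0.1657 0.0588] yaw -98.02 z [-7.e-04 -4.e-04 -1.e+00] q [-0.21  0.64 -0.2   1.71  0.17  0.8  -2.19] F [ 0.1 -0.3  0.9] T [-0.09 -0.14  0.01] g 0.210
```

View pics/w4z.png

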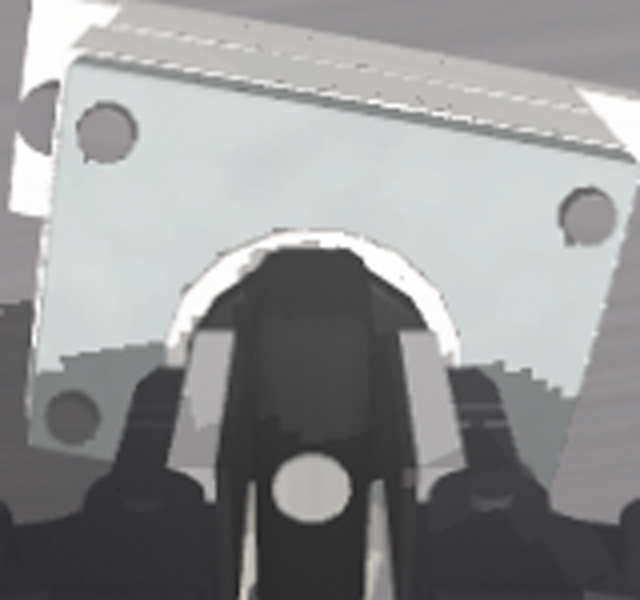

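The pads now straddle the wing (wing centre about column 248, pads on both sides), where before the tips sat on top of it: the tips are about 5 mm behind the reported TCP, not 17 mm ahead. Now I close firmly.

Request:
{"method": "send_rows", "body": {
  "commands": [
    {"translation":[0,0,0],"rot":[0,0,0],"grip":0.012},
    {"translation":[0,0,0],"rot":[0,0,0],"grip":0.005},
    {"translation":[0,0,0],"rot":[0,0,0],"grip":0.0},
    {"translation":[0,0,0],"rot":[0,0,0],"grip":0.0},
    {"translation":[0,0,0],"rot":[0,0,0],"grip":0.0}
  ],
  "force": 110
}}

```text
t: 4.98
eef_pos: [0.6357, 0.1663, 0.0592]
tool_rot: [-0.0, -0.656, 0.755, 0.0]
contact_force: [0.1, 1.6, 0.2]
gripper_width: 0.138
```

```bash
python3 - <<'E'
from st import *
o,Q=st()
E
```

```text
t 4.98 pos [0.6357 0.1663 0.0592] yaw -98.00 z [-3.e-04  2.e-04 -1.e+00] q [-0.21  0.64 -0.2   1.71  0.17  0.8  -2.19] F [0.1 1.6 0.2] T [ 0.21  0.05 -0.03] g 0.138
```

Request:
{"method": "send_rows", "body": {
  "commands": [
    {"translation":[0,0,0],"rot":[0,0,-3],"grip":0.0},
    {"translation":[0,0,0],"rot":[0,0,-5],"grip":0.0},
    {"translation":[0,0,0],"rot":[0,0,-5],"grip":0.0},
    {"translation":[0,0,0],"rot":[0,0,-5],"grip":0.0},
    {"translation":[0,0,0],"rot":[0,0,-4],"grip":0.0}
  ],
  "force": 110
}}

```text
t: 5.4
eef_pos: [0.6358, 0.1663, 0.059]
tool_rot: [-0.0, 0.789, -0.614, -0.0]
contact_force: [1.0, 1.9, -0.1]
gripper_width: 0.136
```

```bash
python3 - <<'E'
from st import *
o,Q=st()
E
```

```text
t 5.40 pos [0.6358 0.1663 0.059 ] yaw -75.75 z [-2.e-04  3.e-04 -1.e+00] q [-0.14  0.65 -0.3   1.71  0.24  0.82 -1.87] F [ 1.   1.9 -0.1] T [ 0.2   0.06 -0.02] g 0.136
```

Request:
{"method": "send_rows", "body": {
  "commands": [
    {"translation":[0,0,0],"rot":[0,0,-5.5],"grip":0.0},
    {"translation":[0,0,0],"rot":[0,0,-5.5],"grip":0.0},
    {"translation":[0,0,0],"rot":[0,0,-5.5],"grip":0.0},
    {"translation":[0,0,0],"rot":[0,0,-5.5],"grip":0.0},
    {"translation":[0,0,0],"rot":[0,0,-5.5],"grip":0.0}
  ],
  "force": 50
}}

```text
t: 5.82
eef_pos: [0.6358, 0.1663, 0.059]
tool_rot: [-0.0, 0.913, -0.409, -0.0]
contact_force: [1.5, 2.0, -1.4]
gripper_width: 0.139
```

Request:
{"method": "send_rows", "body": {
  "commands": [
    {"translation":[0,0,0],"rot":[0,0,-5.5],"grip":0.0},
    {"translation":[0,0,0],"rot":[0,0,-5.5],"grip":0.0},
    {"translation":[0,0,0],"rot":[0,0,-5.5],"grip":0.0},
    {"translation":[0,0,0],"rot":[0,0,-5.5],"grip":0.0},
    {"translation":[0,0,0],"rot":[0,0,-5.5],"grip":0.0}
  ]
}}

```text
t: 6.23
eef_pos: [0.6358, 0.1663, 0.059]
tool_rot: [-0.0, 0.984, -0.18, -0.0]
contact_force: [1.1, 2.1, -2.4]
gripper_width: 0.138
```

Request:
{"method": "send_rows", "body": {
  "commands": [
    {"translation":[0,0,0],"rot":[0,0,-5.5],"grip":0.0},
    {"translation":[0,0,0],"rot":[0,0,-5.5],"grip":0.0},
    {"translation":[0,0,0],"rot":[0,0,-5.5],"grip":0.0},
    {"translation":[0,0,0],"rot":[0,0,-5.5],"grip":0.0},
    {"translation":[0,0,0],"rot":[0,0,-5.5],"grip":0.0}
  ]
}}

```text
t: 6.65
eef_pos: [0.6359, 0.1663, 0.0591]
tool_rot: [-0.0, 0.998, 0.059, 0.0]
contact_force: [0.8, 1.6, -1.9]
gripper_width: 0.136
```

Request:
{"method": "send_rows", "body": {
  "commands": [
    {"translation":[0,0,0],"rot":[0,0,-5.5],"grip":0.0},
    {"translation":[0,0,0],"rot":[0,0,-5.5],"grip":0.0},
    {"translation":[0,0,0],"rot":[0,0,-5.5],"grip":0.0},
    {"translation":[0,0,0],"rot":[0,0,-5],"grip":0.0},
    {"translation":[0,0,0],"rot":[0,0,-4],"grip":0.0}
  ]
}}

```text
t: 7.07
eef_pos: [0.6358, 0.1663, 0.059]
tool_rot: [-0.0, 0.961, 0.278, 0.0]
contact_force: [0.7, 3.2, -1.5]
gripper_width: 0.136
```

```bash
python3 - <<'E'
from st import *
o,Q=st()
E
```

```text
t 7.07 pos [0.6358 0.1663 0.059 ] yaw 32.25 z [ 0.e+00  7.e-04 -1.e+00] q [ 0.15  0.75 -0.73  1.69  0.6   0.94 -0.25] F [ 0.7  3.2 -1.5] T [ 0.34 -0.28 -0.03] g 0.136
```

Request:
{"method": "send_rows", "body": {
  "commands": [
    {"translation":[0,0,0],"rot":[0,0,-2],"grip":0.0},
    {"translation":[0,0,0],"rot":[0,0,-2],"grip":0.0},
    {"translation":[0,0,0],"rot":[0,0,-2],"grip":0.0},
    {"translation":[0,0,0],"rot":[0,0,-2],"grip":0.0},
    {"translation":[0,0,0],"rot":[0,0,-2],"grip":0.0}
  ]
}}

```text
t: 7.48
eef_pos: [0.6358, 0.1664, 0.059]
tool_rot: [-0.0, 0.933, 0.359, 0.0]
contact_force: [0.1, 2.5, -1.4]
gripper_width: 0.133
```

```bash
python3 - <<'E'
from st import *
o,Q=st()
E
```

```text
t 7.48 pos [0.6358 0.1664 0.059 ] yaw 42.03 z [-2.e-04  9.e-04 -1.e+00] q [ 0.17  0.77 -0.77  1.68  0.63  0.96 -0.1 ] F [ 0.1  2.5 -1.4] T [ 0.42 -0.26 -1.23] g 0.133
```

Request:
{"method": "send_rows", "body": {
  "commands": [
    {"translation":[0,0,0],"rot":[0,0,0],"grip":0.03},
    {"translation":[0,0,0],"rot":[0,0,0],"grip":0.05},
    {"translation":[0,0,0],"rot":[0,0,0],"grip":0.05},
    {"translation":[0,0,-0.015],"rot":[0,0,0],"grip":0.05},
    {"translation":[0,0,-0.025],"rot":[0,0,0],"grip":0.05}
  ]
}}

```text
t: 7.9
eef_pos: [0.6342, 0.1649, 0.098]
tool_rot: [0.0, 0.934, 0.358, -0.003]
contact_force: [0.2, 0.1, -0.2]
gripper_width: 0.583
```

Request:
{"method": "send_rows", "body": {
  "commands": [
    {"translation":[-0.007,-0.011,-0.025],"rot":[0,0,0],"grip":0.06},
    {"translation":[-0.014,-0.023,0],"rot":[0,0,0],"grip":0.06},
    {"translation":[0,0,0],"rot":[0,0,-6],"grip":0.06},
    {"translation":[0,0,0],"rot":[0,0,-6],"grip":0.06},
    {"translation":[0,0,0],"rot":[0,0,-6],"grip":0.06}
  ]
}}

```text
t: 8.32
eef_pos: [0.5976, 0.1774, 0.1263]
tool_rot: [0.001, 0.865, 0.502, 0.001]
contact_force: [-0.0, 0.5, -0.5]
gripper_width: 0.702
```

Request:
{"method": "send_rows", "body": {
  "commands": [
    {"translation":[0,0,0],"rot":[0,0,-6],"grip":0.06},
    {"translation":[0,0,0],"rot":[0,0,-6],"grip":0.06},
    {"translation":[0,0,0],"rot":[0,0,0],"grip":0.06},
    {"translation":[0,0,0],"rot":[0,0,0],"grip":0.06},
    {"translation":[0,0,0],"rot":[0,0,0],"grip":0.06}
  ]
}}

```text
t: 8.73
eef_pos: [0.5977, 0.1772, 0.125]
tool_rot: [0.0, 0.81, 0.586, 0.0]
contact_force: [0.1, -0.2, -1.3]
gripper_width: 0.702
```

```bash
python3 - <<'E'
from st import *
o,Q=st(); c=snap("wrist",5); st()
P=cloud(c,True)
m=np.hypot(P[...,0]-.62,P[...,1]-.17)<.09
for n,zl,zh in [("plate",.049,.0565),("knob",.066,.1),("jaw",.0565,.0625)]:
    mm=m&(P[...,2]>zl)&(P[...,2]<zh)
    lab,cc,s,ce=cv2.connectedComponentsWithStats(mm.astype(np.uint8))
    for k in range(1,lab):
        if s[k,4]<150: continue
        q=P[cc==k]; 
        print(n,s[k],cv2.minAreaRect((q[:,:2]*1000).astype(np.float32)),q.mean(0))
E
```

```text
t 8.73 pos [0.5977 0.1772 0.125 ] yaw 71.80 z [ 6.e-04 -1.e-04 -1.e+00] q [ 0.27  0.7  -0.95  1.73  0.64  1.06  0.35] F [ 0.1 -0.2 -1.3] T [-0.02 -0.   -0.  ] g 0.702
t 8.78 pos [0.5976 0.1773 0.1249] yaw 71.84 z [ 5.e-04 -2.e-04 -1.e+00] q [ 0.27  0.7  -0.95  1.73  0.64  1.06  0.36] F [-0.2 -0.  -0.5] T [ 0.06 -0.03 -0.03] g 0.703
plate [ 202  218   98   65 3702] ((642.6962280273438, 163.7098388671875), (80.66068267822266, 61.3882942199707), 71.96771240234375) [0.6391806  0.16571857 0.05373968]
knob [ 230  230   44   59 1384] ((635.143798828125, 166.4256134033203), (14.783995628356934, 43.79890441894531), 39.999244689941406) [0.63158594 0.16773375 0.08298352]
jaw [ 230  190   40   29 1102] ((599.238037109375, 177.11070251464844), (29.848960876464844, 22.777164459228516), 70.82331848144531) [0.59858756 0.17713432 0.05958138]
jaw [225 225  46  35 294] ((625.5443115234375, 162.8105010986328), (19.617305755615234, 40.76760482788086), 17.696260452270508) [0.62219682 0.16267285 0.05886902]
```

View pics/wrist5.png

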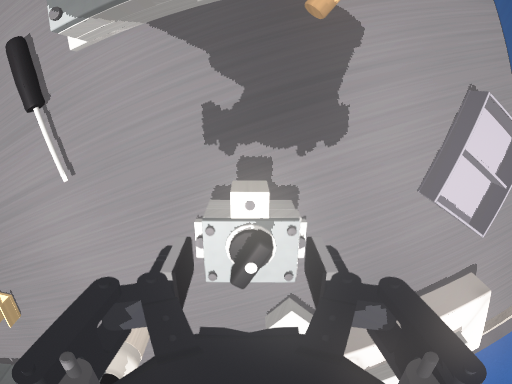

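Request:
{"method": "send_rows", "body": {
  "commands": [
    {"translation":[0,0,0.02],"rot":[0,0,0],"grip":0.06},
    {"translation":[0,0,0.03],"rot":[0,0,0],"grip":0.06},
    {"translation":[0,0,0.025],"rot":[0,0,0],"grip":0.06},
    {"translation":[0,0,0.014],"rot":[0,0,0],"grip":0.055},
    {"translation":[0,0,0.005],"rot":[0,0,0],"grip":0.05}
  ],
  "force": 60
}}

```text
t: 9.2
eef_pos: [0.5962, 0.1765, 0.0281]
tool_rot: [-0.0, 0.809, 0.587, -0.002]
contact_force: [-0.3, 0.2, 1.2]
gripper_width: 0.584
```

Request:
{"method": "send_rows", "body": {
  "commands": [
    {"translation":[0,0,0],"rot":[0,0,0],"grip":0.04},
    {"translation":[0,0,0],"rot":[0,0,0],"grip":0.033},
    {"translation":[0,0,0],"rot":[0,0,0],"grip":0.025},
    {"translation":[0,0,0],"rot":[0,0,0],"grip":0.015},
    {"translation":[0,0,0],"rot":[0,0,0],"grip":0.015}
  ],
  "force": 60
}}

```text
t: 9.62
eef_pos: [0.5983, 0.1778, 0.032]
tool_rot: [0.0, 0.809, 0.588, 0.001]
contact_force: [-2.1, 0.0, 6.7]
gripper_width: 0.337
```

```bash
python3 - <<'E'
from st import *
o,Q=st(); c=snap("wrist",6)
E
```

```text
t 9.62 pos [0.5983 0.1778 0.032 ] yaw 71.97 z [ 2.e-03  6.e-04 -1.e+00] q [ 0.21  0.8  -0.86  1.78  0.75  0.93  0.28] F [-2.1  0.   6.7] T [-0.2   0.37 -0.06] g 0.337
```

View pics/wrist6.png

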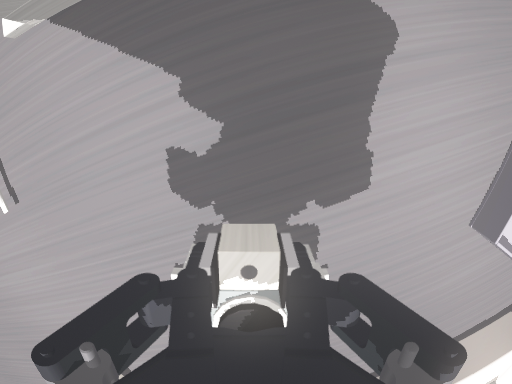

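Request:
{"method": "send_rows", "body": {
  "commands": [
    {"translation":[0,0,-0.001],"rot":[0,0,0],"grip":0.015},
    {"translation":[0.0005,-0.003,0],"rot":[0,0,0],"grip":0.015},
    {"translation":[-0.001,-0.003,0],"rot":[0,0,0],"grip":0.015},
    {"translation":[0.001,-0.003,0],"rot":[0,0,0],"grip":0.015},
    {"translation":[-0.0005,-0.003,0],"rot":[0,0,0],"grip":0.015}
  ],
  "force": 80
}}

```text
t: 10.08
eef_pos: [0.5894, 0.1807, 0.0323]
tool_rot: [0.001, 0.809, 0.587, 0.003]
contact_force: [8.8, 0.5, -2.3]
gripper_width: 0.332
```

```bash
python3 - <<'E'
from st import *
o,Q=st()
E
```

```text
t 10.08 pos [0.5894 0.1807 0.0323] yaw 71.91 z [ 0.0058  0.001  -1.    ] q [ 0.21  0.79 -0.86  1.8   0.76  0.91  0.26] F [ 8.8  0.5 -2.3] T [ 0.1  -1.9   0.12] g 0.332
```

Request:
{"method": "send_rows", "body": {
  "commands": [
    {"translation":[0.0005,-0.004,0],"rot":[0,0,0],"grip":0.015},
    {"translation":[-0.001,-0.004,0],"rot":[0,0,0],"grip":0.015},
    {"translation":[0.001,-0.004,0],"rot":[0,0,0],"grip":0.015},
    {"translation":[-0.001,-0.004,0],"rot":[0,0,0],"grip":0.015},
    {"translation":[0.0005,-0.003,0],"rot":[0,0,0],"grip":0.015}
  ]
}}

```text
t: 10.5
eef_pos: [0.5697, 0.1872, 0.0322]
tool_rot: [0.0, 0.809, 0.587, 0.002]
contact_force: [0.6, 1.9, -1.6]
gripper_width: 0.332
```

```bash
python3 - <<'E'
from st import *
o,Q=st(); c=snap("wrist",7)
E
```

```text
t 10.50 pos [0.5697 0.1872 0.0322] yaw 71.95 z [ 0.0034  0.0014 -1.    ] q [ 0.2   0.77 -0.87  1.84  0.76  0.89  0.23] F [ 0.6  1.9 -1.6] T [ 0.33 -0.24  0.1 ] g 0.332
```

View pics/wrist7.png

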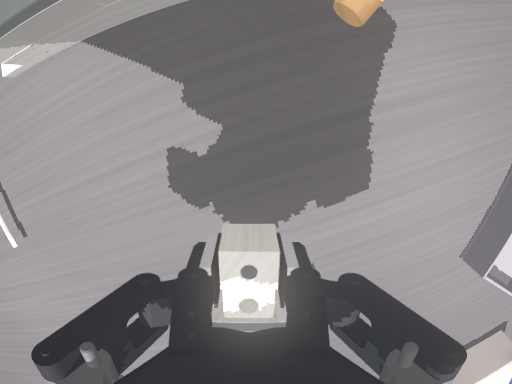

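Request:
{"method": "send_rows", "body": {
  "commands": [
    {"translation":[0,-0.004,0],"rot":[0,0,0],"grip":0.015},
    {"translation":[0,-0.005,0],"rot":[0,0,0],"grip":0.015},
    {"translation":[0,-0.007,0],"rot":[0,0,0],"grip":0.015},
    {"translation":[0,-0.007,0],"rot":[0,0,0],"grip":0.015},
    {"translation":[0,-0.004,0],"rot":[0,0,0],"grip":0.015}
  ]
}}

```text
t: 10.97
eef_pos: [0.5405, 0.1955, 0.0311]
tool_rot: [-0.0, 0.809, 0.588, -0.001]
contact_force: [-0.1, 1.2, -1.4]
gripper_width: 0.332
```

```bash
python3 - <<'E'
from st import *
o,Q=st(); c=snap("wrist",8)
P=cloud(c,True); 
c=cam("top",1)
E
```

```text
t 10.97 pos [0.5405 0.1955 0.0311] yaw 72.05 z [-1.4e-03 -6.0e-04 -1.0e+00] q [ 0.19  0.75 -0.88  1.89  0.76  0.87  0.18] F [-0.1  1.2 -1.4] T [0.04 0.06 0.02] g 0.332
```

View pics/wrist8.png

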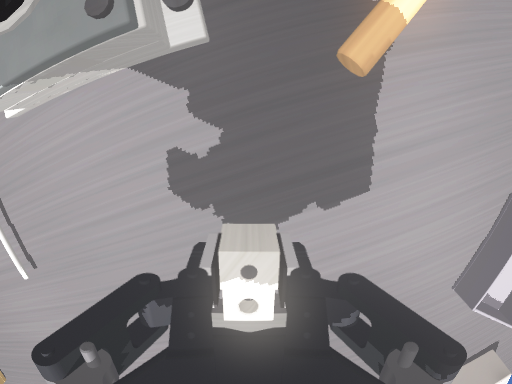

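View pics/top1.png

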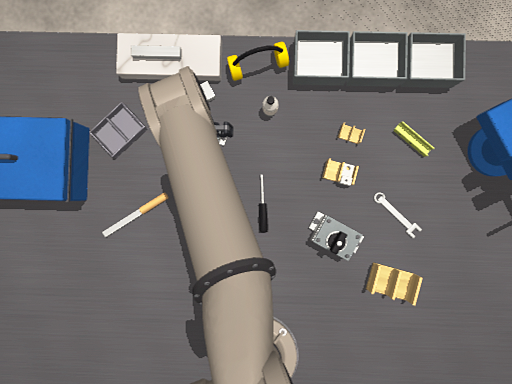

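Request:
{"method": "send_rows", "body": {
  "commands": [
    {"translation":[0,0,-0.01],"rot":[0,0,0],"grip":0.015},
    {"translation":[0,0,-0.02],"rot":[0,0,0],"grip":0.015},
    {"translation":[0,0,-0.02],"rot":[0,0,0],"grip":0.015},
    {"translation":[-0.01,0.004,-0.01],"rot":[0,0,0],"grip":0.015},
    {"translation":[-0.02,0.008,0],"rot":[0,0,0],"grip":0.015}
  ]
}}

```text
t: 11.43
eef_pos: [0.5459, 0.1669, 0.0954]
tool_rot: [-0.0, 0.808, 0.589, 0.003]
contact_force: [0.1, 0.1, -2.3]
gripper_width: 0.333
```

Request:
{"method": "send_rows", "body": {
  "commands": [
    {"translation":[-0.025,0.01,0],"rot":[0,0,0],"grip":0.015},
    {"translation":[-0.027,0.012,0],"rot":[0,0,0],"grip":0.015},
    {"translation":[-0.027,0.012,0],"rot":[0,0,0],"grip":0.015},
    {"translation":[-0.027,0.012,0],"rot":[0,0,0],"grip":0.015},
    {"translation":[-0.027,0.012,0],"rot":[0,0,0],"grip":0.015}
  ]
}}

```text
t: 11.85
eef_pos: [0.5589, 0.0169, 0.0922]
tool_rot: [0.0, 0.809, 0.588, 0.0]
contact_force: [0.6, 0.4, -1.3]
gripper_width: 0.33
```

Request:
{"method": "send_rows", "body": {
  "commands": [
    {"translation":[-0.027,0.011,0],"rot":[0,0,0],"grip":0.015},
    {"translation":[-0.025,0.009,0],"rot":[0,0,0],"grip":0.015},
    {"translation":[-0.015,0.006,0],"rot":[0,0,0],"grip":0.015},
    {"translation":[-0.007,0.002,0.01],"rot":[0,0,0],"grip":0.015},
    {"translation":[0,0,0.02],"rot":[0,0,0],"grip":0.015}
  ]
}}

```text
t: 12.27
eef_pos: [0.5642, -0.0631, 0.0628]
tool_rot: [0.002, 0.81, 0.586, 0.001]
contact_force: [0.5, -0.2, -0.9]
gripper_width: 0.335
```

```bash
python3 - <<'E'
from st import *
o,Q=st(); c=snap("top",2); snap("scene",2)
t=cv2.imread("pics/scene2.png"); cv2.imwrite("pics/s2z.png",cv2.resize(t[150:300,160:360],None,fx=4,fy=4))
E
```

```text
t 12.27 pos [ 0.5642 -0.0631  0.0628] yaw 71.74 z [ 0.0043 -0.0014 -1.    ] q [ 0.68  0.7  -0.91  1.9   0.71  0.9   0.66] F [ 0.5 -0.2 -0.9] T [ 0.   -0.02  0.02] g 0.335
```

View pics/s2z.png

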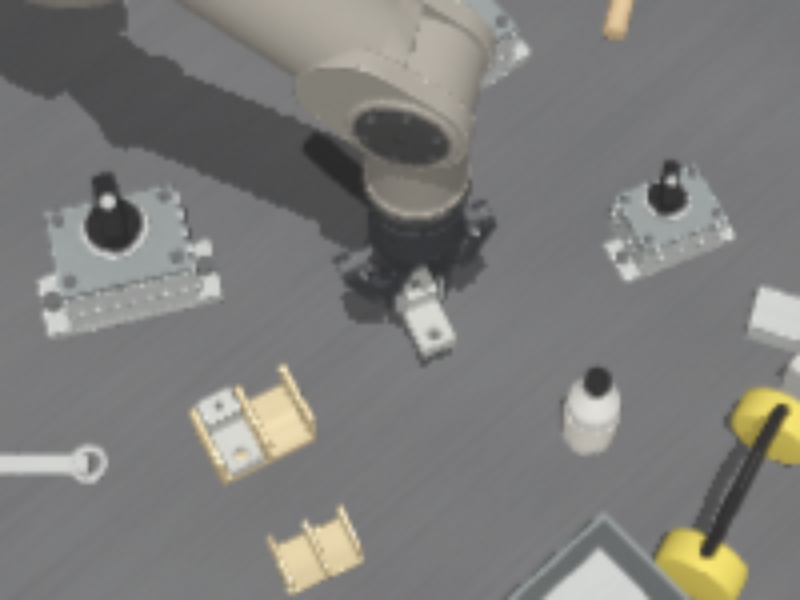

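Request:
{"method": "send_rows", "body": {
  "commands": [
    {"translation":[0,0,0.018],"rot":[0,0,0],"grip":0.015},
    {"translation":[0,0,0.018],"rot":[0,0,0],"grip":0.015},
    {"translation":[0,0,0.01],"rot":[0,0,0],"grip":0.015},
    {"translation":[0,0,0.005],"rot":[0,0,0],"grip":0.015},
    {"translation":[0,0,0.002],"rot":[0,0,0],"grip":0.015}
  ]
}}

```text
t: 12.78
eef_pos: [0.562, -0.0596, 0.0081]
tool_rot: [-0.0, 0.809, 0.588, -0.0]
contact_force: [-0.5, 0.0, -0.3]
gripper_width: 0.334
```

```bash
python3 - <<'E'
from st import *
o,Q=st(); snap("wrist",9)
E
```

```text
t 12.78 pos [ 0.562  -0.0596  0.0081] yaw 72.05 z [-8.e-04  5.e-04 -1.e+00] q [ 0.63  0.77 -0.85  1.92  0.79  0.82  0.6 ] F [-0.5  0.  -0.3] T [-0.02  0.02  0.01] g 0.334
```

View pics/wrist9.png

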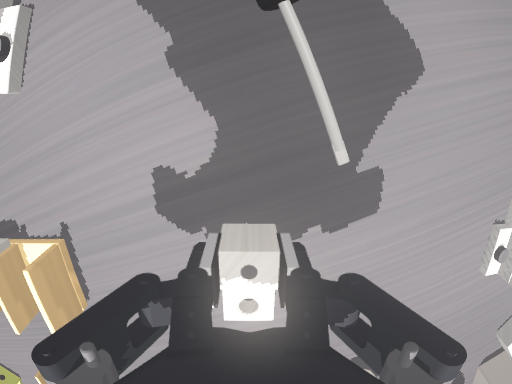

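Request:
{"method": "send_rows", "body": {
  "commands": [
    {"translation":[0,0,0.0005],"rot":[0,0,0],"grip":0.015},
    {"translation":[0,0,0.0005],"rot":[0,0,0],"grip":0.015},
    {"translation":[0,0,0.0005],"rot":[0,0,0],"grip":0.015},
    {"translation":[0,0,0.0005],"rot":[0,0,0],"grip":0.015},
    {"translation":[0,0,0],"rot":[0,0,0],"grip":0.015}
  ]
}}

```text
t: 13.25
eef_pos: [0.5628, -0.0605, 0.0073]
tool_rot: [0.0, 0.809, 0.588, 0.0]
contact_force: [-1.0, -0.9, 5.0]
gripper_width: 0.334
```

Request:
{"method": "send_rows", "body": {
  "commands": [
    {"translation":[0,0,0],"rot":[0,0,0],"grip":0.032},
    {"translation":[0,0,0],"rot":[0,0,0],"grip":0.04},
    {"translation":[0,0,0],"rot":[0,0,0],"grip":0.05},
    {"translation":[0,0,0],"rot":[0,0,0],"grip":0.06},
    {"translation":[0,0,-0.005],"rot":[0,0,0],"grip":0.06}
  ]
}}

```text
t: 13.67
eef_pos: [0.5616, -0.0606, 0.0108]
tool_rot: [-0.0, 0.809, 0.588, -0.001]
contact_force: [-0.3, 0.4, -0.7]
gripper_width: 0.703
```

Request:
{"method": "send_rows", "body": {
  "commands": [
    {"translation":[0,0,-0.015],"rot":[0,0,0],"grip":0.06},
    {"translation":[0,0,-0.03],"rot":[0,0,0],"grip":0.06},
    {"translation":[0,0,-0.04],"rot":[0,0,5],"grip":0.06},
    {"translation":[0,0,-0.02],"rot":[0,0,7],"grip":0.06},
    {"translation":[0,0,-0.01],"rot":[0,0,7],"grip":0.06}
  ]
}}

```text
t: 14.08
eef_pos: [0.5643, -0.0596, 0.1312]
tool_rot: [0.001, 0.896, 0.444, 0.003]
contact_force: [0.3, 0.5, 0.1]
gripper_width: 0.697
```

Request:
{"method": "send_rows", "body": {
  "commands": [
    {"translation":[0,0,0],"rot":[0,0,7],"grip":0.06},
    {"translation":[0,0,0],"rot":[0,0,7],"grip":0.06},
    {"translation":[0,0,0],"rot":[0,0,7],"grip":0.06},
    {"translation":[0,0,0],"rot":[0,0,7],"grip":0.06},
    {"translation":[0,0,0],"rot":[0,0,7],"grip":0.06}
  ]
}}

```text
t: 14.5
eef_pos: [0.5625, -0.0601, 0.1278]
tool_rot: [0.0, 0.988, 0.154, 0.001]
contact_force: [-0.5, 0.6, 0.2]
gripper_width: 0.701
```

Request:
{"method": "send_rows", "body": {
  "commands": [
    {"translation":[0,0,0],"rot":[0,0,7],"grip":0.06},
    {"translation":[0,0,0],"rot":[0,0,7],"grip":0.06},
    {"translation":[0,0,0],"rot":[0,0,7],"grip":0.06},
    {"translation":[0,0,0],"rot":[0,0,7],"grip":0.06},
    {"translation":[0,0,0],"rot":[0,0,7],"grip":0.06}
  ]
}}

```text
t: 14.92
eef_pos: [0.5624, -0.0599, 0.1278]
tool_rot: [-0.0, 0.989, -0.151, 0.001]
contact_force: [-0.3, 0.3, -0.6]
gripper_width: 0.698
```

Request:
{"method": "send_rows", "body": {
  "commands": [
    {"translation":[0,0,0],"rot":[0,0,1],"grip":0.05},
    {"translation":[0,0,0],"rot":[0,0,0],"grip":0.05},
    {"translation":[0,0,0],"rot":[0,0,0],"grip":0.05},
    {"translation":[0,0,0],"rot":[0,0,0],"grip":0.05},
    {"translation":[0,0,0],"rot":[0,0,0],"grip":0.05}
  ]
}}

```text
t: 15.33
eef_pos: [0.5622, -0.0605, 0.1265]
tool_rot: [-0.0, 0.988, -0.156, -0.0]
contact_force: [0.3, -0.5, 0.4]
gripper_width: 0.584
```

```bash
python3 - <<'E'
from st import *
o,Q=st(); c=snap("wrist",10); st()
P=cloud(c,True)
m=np.hypot(P[...,0]-.575,P[...,1]+.065)<.07
for n,zl,zh in [("upright",.030,.038),("rest",.010,.0185)]:
    mm=m&(P[...,2]>zl)&(P[...,2]<zh)
    lab,cc,s,ce=cv2.connectedComponentsWithStats(mm.astype(np.uint8))
    for k in range(1,lab):
        if s[k,4]<100: continue
        q=P[cc==k]; 
        print(n,s[k],cv2.minAreaRect((q[:,:2]*1000).astype(np.float32)),q.mean(0))
E
```

```text
t 15.33 pos [ 0.5622 -0.0605  0.1265] yaw -17.92 z [ 0.e+00  3.e-04 -1.e+00] q [ 0.49  0.49 -0.63  1.88  0.37  0.89 -0.64] F [ 0.3 -0.5  0.4] T [ 0.01 -0.03 -0.06] g 0.584
t 15.38 pos [ 0.5622 -0.0605  0.1264] yaw -17.95 z [-1.e-04  2.e-04 -1.e+00] q [ 0.49  0.49 -0.63  1.88  0.37  0.89 -0.64] F [ 0.2  0.7 -0.1] T [-0.04  0.02 -0.02] g 0.584
upright [238 175  26  35 899] ((564.2921752929688, -61.09001541137695), (30.20501708984375, 21.434690475463867), 71.6454086303711) [ 0.56432017 -0.06039752  0.03470085]
rest [ 239  169   66   34 1264] ((582.8161010742188, -67.4896240234375), (30.787546157836914, 59.870357513427734), 71.87467193603516) [ 0.59145001 -0.06921207  0.01465976]
```

View pics/wrist10.png

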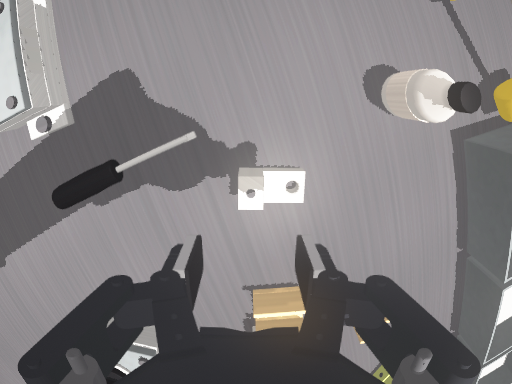

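Request:
{"method": "send_rows", "body": {
  "commands": [
    {"translation":[0.002,0,0.02],"rot":[0,0,0],"grip":0.05},
    {"translation":[0,0,0.035],"rot":[0,0,0],"grip":0.05},
    {"translation":[0,0,0.03],"rot":[0,0,0],"grip":0.05},
    {"translation":[0,0,0.018],"rot":[0,0,0],"grip":0.05},
    {"translation":[0,0,0.008],"rot":[0,0,0],"grip":0.045}
  ],
  "force": 40
}}

```text
t: 15.8
eef_pos: [0.5621, -0.0612, 0.0125]
tool_rot: [0.0, 0.988, -0.156, -0.002]
contact_force: [-1.3, -0.8, 0.5]
gripper_width: 0.528
```

Request:
{"method": "send_rows", "body": {
  "commands": [
    {"translation":[0,0,0],"rot":[0,0,0],"grip":0.035},
    {"translation":[0,0,0],"rot":[0,0,0],"grip":0.027},
    {"translation":[0,0,0],"rot":[0,0,0],"grip":0.02},
    {"translation":[0,0,0],"rot":[0,0,0],"grip":0.01},
    {"translation":[0,0,0],"rot":[0,0,0],"grip":0.01}
  ],
  "force": 40
}}

```text
t: 16.22
eef_pos: [0.5651, -0.0612, 0.0166]
tool_rot: [-0.0, 0.988, -0.157, 0.001]
contact_force: [0.3, -0.7, 3.6]
gripper_width: 0.25
```

```bash
python3 - <<'E'
from st import *
o,Q=st(); snap("wrist",11)
E
```

```text
t 16.22 pos [ 0.5651 -0.0612  0.0166] yaw -18.03 z [ 2.2e-03 -3.0e-04 -1.0e+00] q [ 0.41  0.65 -0.54  1.93  0.5   0.7  -0.75] F [ 0.3 -0.7  3.6] T [ 0.09  0.17 -0.05] g 0.250
```

View pics/wrist11.png

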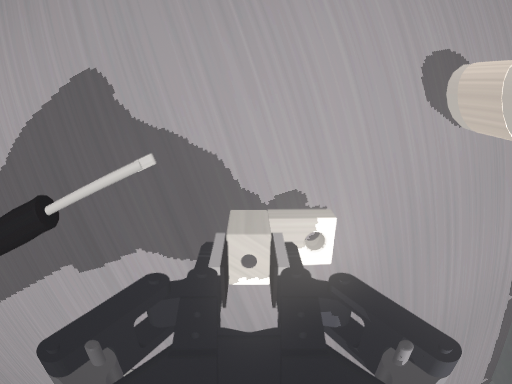

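Request:
{"method": "send_rows", "body": {
  "commands": [
    {"translation":[0,0,-0.005],"rot":[0,0,0],"grip":0.01},
    {"translation":[0,0,-0.02],"rot":[0,0,0],"grip":0.01},
    {"translation":[0,0,-0.03],"rot":[0,0,0],"grip":0.01},
    {"translation":[0.003,0.013,-0.03],"rot":[0,0,0],"grip":0.01},
    {"translation":[0.005,0.025,-0.02],"rot":[0,0,0],"grip":0.01}
  ],
  "force": 60
}}

```text
t: 16.68
eef_pos: [0.5615, -0.0959, 0.1237]
tool_rot: [-0.001, 0.988, -0.153, 0.002]
contact_force: [1.1, -1.1, -2.0]
gripper_width: 0.241
```

Request:
{"method": "send_rows", "body": {
  "commands": [
    {"translation":[0.005,0.028,-0.01],"rot":[0,0,0],"grip":0.01},
    {"translation":[0.006,0.03,0],"rot":[0,0,0],"grip":0.01},
    {"translation":[0.006,0.03,0],"rot":[0,0,0],"grip":0.01},
    {"translation":[0.006,0.03,0],"rot":[0,0,0],"grip":0.01},
    {"translation":[0.005,0.028,0],"rot":[0,0,0],"grip":0.01}
  ]
}}

```text
t: 17.1
eef_pos: [0.5408, -0.2492, 0.131]
tool_rot: [0.0, 0.988, -0.157, 0.0]
contact_force: [0.3, -0.1, -1.4]
gripper_width: 0.24
```

Request:
{"method": "send_rows", "body": {
  "commands": [
    {"translation":[0.003,0.016,0],"rot":[0,0,0],"grip":0.01},
    {"translation":[0.001,0.006,0],"rot":[0,0,0],"grip":0.01},
    {"translation":[0,0,0],"rot":[0,0,0],"grip":0.01},
    {"translation":[0,0,0],"rot":[0,0,0],"grip":0.01},
    {"translation":[0,0,0],"rot":[0,0,0],"grip":0.01}
  ]
}}

```text
t: 17.52
eef_pos: [0.539, -0.267, 0.1306]
tool_rot: [-0.001, 0.988, -0.155, 0.0]
contact_force: [0.5, -0.4, -1.7]
gripper_width: 0.234
```

```bash
python3 - <<'E'
from st import *
o,Q=st(); snap("wrist",12); st()
im=cv2.imread("pics/wrist12.png");cv2.imwrite("pics/w12z.png",cv2.resize(im[100:300,150:350],None,fx=3,fy=3,interpolation=cv2.INTER_CUBIC))
E
```

```text
t 17.52 pos [ 0.539  -0.267   0.1306] yaw -17.86 z [ 3.0e-04  1.1e-03 -1.0e+00] q [ 0.8   0.53 -0.59  1.79  0.36  0.93 -0.26] F [ 0.5 -0.4 -1.7] T [-0.02 -0.07 -0.01] g 0.234
t 17.57 pos [ 0.5391 -0.267   0.1306] yaw -17.84 z [ 4.e-04  9.e-04 -1.e+00] q [ 0.8   0.53 -0.59  1.79  0.36  0.93 -0.26] F [-0.3  1.1 -1.1] T [ 0.02  0.02 -0.03] g 0.239
```

View pics/wrist12.png

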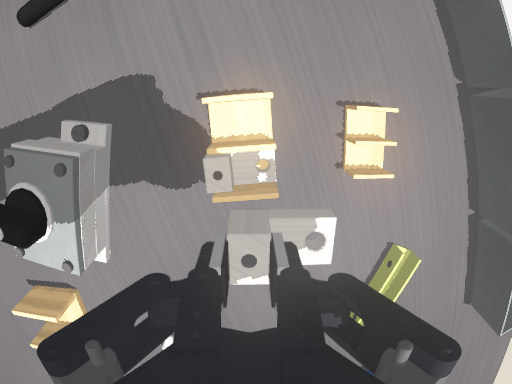

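```bash
python3 - <<'E'
from st import *
o,Q=st(); c=cam("wrist",12); P=cloud(c,True)
m=np.zeros(P.shape[:2],bool); m[85:206,195:285]=1
mm=m&(P[...,2]>.040)&(P[...,2]<.049)
lab,cc,s,ce=cv2.connectedComponentsWithStats(mm.astype(np.uint8))
al=[]
for k in range(1,lab):
    if s[k,4]<60: continue
    q=P[cc==k]; al.append(q); print("cheek/top",s[k],cv2.minAreaRect((q[:,:2]*1000).astype(np.float32)),q.mean(0))
q=P[m&(P[...,2]>.005)&(P[...,2]<.012)]
print("floor",cv2.minAreaRect((q[:,:2]*1000).astype(np.float32)),q.mean(0),len(q))
m=np.zeros(P.shape[:2],bool); m[205:290,222:340]=1
T=(P-o["eef_pos"])@Q
for n,a,b in(("upr",-.026,-.010),("rest",-.004,.012)):
    mm=m&(T[...,2]>a)&(T[...,2]<b)
    q=T[mm]; print(n,len(q),np.median(q[:,2]),cv2.minAreaRect((q[:,:2]*1000).astype(np.float32)))
    q=P[mm]; print("  world",np.percentile(q[:,2],[5,50,95]),cv2.minAreaRect((q[:,:2]*1000).astype(np.float32)))
    A=np.c_[q[:,:2]-q[:,:2].mean(0),np.ones(len(q))]; print("  slope",np.linalg.lstsq(A,q[:,2],rcond=None)[0])
print([ (v,np.round(T[v,300]*1000,1).tolist()) for v in range(205,275,6)])
E
```

```text
t 17.57 pos [ 0.5391 -0.267   0.1306] yaw -17.84 z [ 4.e-04  9.e-04 -1.e+00] q [ 0.8   0.53 -0.59  1.79  0.36  0.93 -0.26] F [-0.3  1.1 -1.1] T [ 0.02  0.02 -0.03] g 0.239
cheek/top [201  92  72  12 433] ((554.7897338867188, -188.57858276367188), (4.950256824493408, 55.706764221191406), 76.4597396850586) [ 0.55508513 -0.18866382  0.04458479]
cheek/top [207 143  70  11 472] ((545.9175415039062, -228.1977996826172), (5.35455322265625, 55.42146682739258), 76.63009643554688) [ 0.54619086 -0.22805499  0.04428171]
cheek/top [203 156  30  38 950] ((520.111572265625, -243.33798217773438), (30.437761306762695, 22.21092987060547), 76.59419250488281) [ 0.52047599 -0.24297265  0.04267459]
cheek/top [212 191  67  12 471] ((535.8165893554688, -268.23345947265625), (5.673738956451416, 55.339534759521484), 76.59226989746094) [ 0.53613077 -0.26770035  0.04413568]
floor ((545.4968872070312, -228.58175659179688), (77.54507446289062, 56.833526611328125), 76.66810607910156) [ 0.55071497 -0.21090103  0.00875595] 2604
upr 2867 -0.017962183221067386 ((5.869413375854492, 0.11235618591308594), (31.28100585937
[... 180 characters left out ...]
281)
  slope [ 0.03285306 -0.06563224  0.14852651]
rest 2902 0.0022939239747571615 ((19.447250366210938, 0.3379945755004883), (31.132343292236328, 60.33964920043945), 89.8509521484375)
  world [0.12038707 0.12835206 0.13012312] ((557.4933471679688, -273.3245849609375), (31.133085250854492, 60.337547302246094), 72.31416320800781)
  slope [-0.03330223 -0.06361678  0.1273878 ]
[(205, [51.9, 24.7, 129.2]), (211, [30.1, -14.7, 11.6]), (217, [28.7, -14.6, 2.7]), (223, [29.0, -10.8, 3.3]), (229, [29.1, -7.4, 2.5]), (235, [29.2, -4.1, 1.7]), (241, [29.5, -0.3, 1.7]), (247, [29.8, 3.7, 1.9]), (253, [30.0, 7.5, 1.6]), (259, [24.1, -6.7, -29.3]), (265, [23.2, -6.9, -34.9]), (271, [20.4, -13.2, -49.4])]
```

View pics/w12z.png

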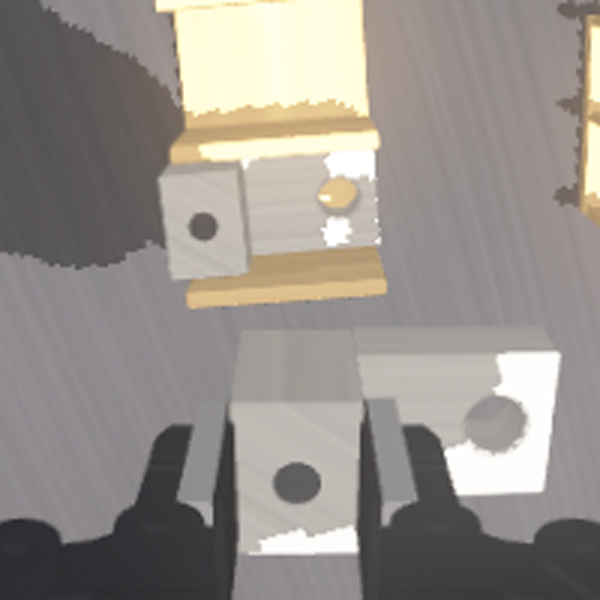

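Request:
{"method": "send_rows", "body": {
  "commands": [
    {"translation":[-0.007,-0.015,0],"rot":[0,0,0],"grip":0.01},
    {"translation":[-0.0094,-0.0222,0],"rot":[0,0,0],"grip":0.01},
    {"translation":[-0.007,-0.015,0],"rot":[0,0,0],"grip":0.01},
    {"translation":[-0.003,-0.006,0.01],"rot":[0,0,-2],"grip":0.01},
    {"translation":[0,0,0.02],"rot":[0,0,-2.4],"grip":0.01}
  ]
}}

```text
t: 17.98
eef_pos: [0.5336, -0.2028, 0.1021]
tool_rot: [0.0, 0.993, -0.114, 0.002]
contact_force: [-0.5, 0.3, -1.2]
gripper_width: 0.24
```

Request:
{"method": "send_rows", "body": {
  "commands": [
    {"translation":[0,0,0.018],"rot":[0,0,0],"grip":0.01},
    {"translation":[0,0,0.007],"rot":[0,0,0],"grip":0.01},
    {"translation":[0,0,0],"rot":[0,0,0],"grip":0.01},
    {"translation":[0,0,0],"rot":[0,0,0],"grip":0.01},
    {"translation":[0,0,0],"rot":[0,0,0],"grip":0.01}
  ]
}}

```text
t: 18.4
eef_pos: [0.5322, -0.2059, 0.0761]
tool_rot: [0.0, 0.993, -0.118, 0.001]
contact_force: [0.7, -0.2, -0.9]
gripper_width: 0.239
```

```bash
python3 - <<'E'
from st import *
o,Q=st(); c=snap("wrist",13); st()
im=cv2.imread("pics/wrist13.png");cv2.imwrite("pics/w13z.png",cv2.resize(im[150:300,170:370],None,fx=4,fy=4,interpolation=cv2.INTER_CUBIC))
P=cloud(c,True);T=(P-o["eef_pos"])@Q
mm=(abs(T[...,0]-.02)<.06)&(abs(T[...,1])<.06)&(P[...,2]>.040)&(P[...,2]<.048)
lab,cc,s,ce=cv2.connectedComponentsWithStats(mm.astype(np.uint8))
for k in range(1,lab):
    if s[k,4]<60: continue
    q=T[cc==k]; print("cheek",s[k],cv2.minAreaRect((q[:,:2]*1000).astype(np.float32)))
mm=(T[...,0]>.012)&(T[...,0]<.034)&(abs(T[...,1])<.02)&(T[...,2]>-.002)&(T[...,2]<.006)
q=T[mm]; print("rest",len(q),cv2.minAreaRect((q[:,:2]*1000).astype(np.float32)),q[:,1].min(),q[:,1].max())
E
```

```text
t 18.40 pos [ 0.5322 -0.2059  0.0761] yaw -13.59 z [ 1.3e-03 -3.0e-04 -1.0e+00] q [ 0.71  0.57 -0.59  1.9   0.43  0.8  -0.35] F [ 0.7 -0.2 -0.9] T [-0.01  0.04 -0.03] g 0.239
t 18.45 pos [ 0.5323 -0.2061  0.0764] yaw -13.61 z [ 1.7e-03 -6.0e-04 -1.0e+00] q [ 0.71  0.57 -0.59  1.9   0.43  0.8  -0.35] F [ 0.9  1.  -1.2] T [ 0.08  0.04 -0.02] g 0.242
cheek [233 182  87  10 782] ((18.12601089477539, -22.605546951293945), (55.34140396118164, 5.145941734313965), 0.007066778372973204)
cheek [230 285  30   2  60] ((-2.529141426086426, 53.002830505371094), (21.478872299194336, 2.2588391304016113), 1.6834856271743774)
cheek [236 287  34   9 241] ((3.394174575805664, 57.98576736450195), (24.716697692871094, 3.9265987873077393), 0.05622458830475807)
rest 1068 ((22.962806701660156, 0.4716978073120117), (21.94110107421875, 30.881433486938477), 0.1328772008419037) -0.014971593482216689 0.01593510285799962
```

View pics/w13z.png

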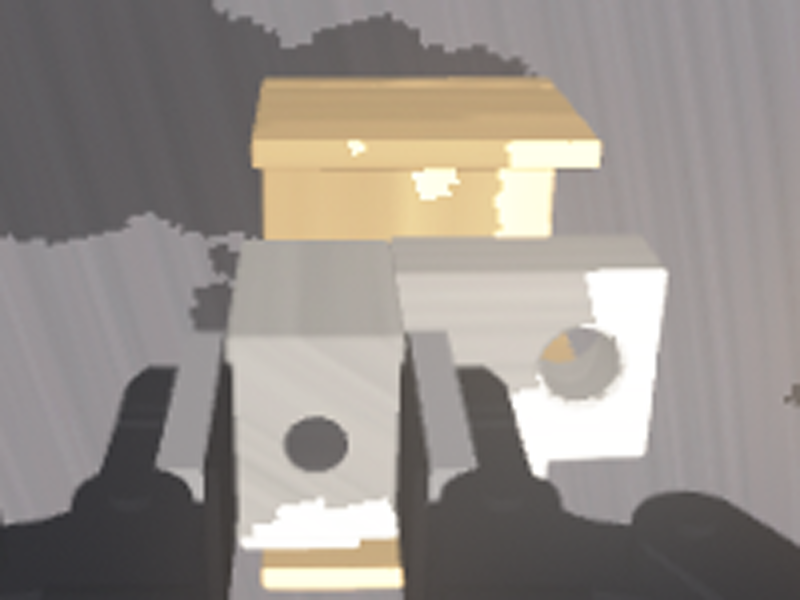

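Request:
{"method": "send_rows", "body": {
  "commands": [
    {"translation":[-0.0011,-0.0025,0],"rot":[0,0,0],"grip":0.01},
    {"translation":[0,0,0.004],"rot":[0,0,0],"grip":0.01},
    {"translation":[0,0,0.004],"rot":[0,0,0],"grip":0.01},
    {"translation":[0,0,0],"rot":[0,0,0],"grip":0.01},
    {"translation":[0,0,0],"rot":[0,0,0],"grip":0.01}
  ]
}}

```text
t: 18.87
eef_pos: [0.5306, -0.2032, 0.0671]
tool_rot: [-0.0, 0.993, -0.119, -0.0]
contact_force: [-0.5, -0.5, -1.2]
gripper_width: 0.236
```

```bash
python3 - <<'E'
from st import *
o,Q=st(); c=snap("wrist",14)
P=cloud(c,True);T=(P-o["eef_pos"])@Q
mm=(abs(T[...,0]-.02)<.06)&(abs(T[...,1])<.06)&(P[...,2]>.040)&(P[...,2]<.048)
lab,cc,s,ce=cv2.connectedComponentsWithStats(mm.astype(np.uint8))
for k in range(1,lab):
    if s[k,4]<60: continue
    q=T[cc==k]; print("cheek",s[k],cv2.minAreaRect((q[:,:2]*1000).astype(np.float32)))
mm=(T[...,0]>.012)&(T[...,0]<.034)&(abs(T[...,1])<.02)&(T[...,2]>-.002)&(T[...,2]<.006)
q=T[mm]; print("rest",len(q),cv2.minAreaRect((q[:,:2]*1000).astype(np.float32)),q[:,1].min(),q[:,1].max(),np.median(q[:,2]))
E
```

```text
t 18.87 pos [ 0.5306 -0.2032  0.0671] yaw -13.61 z [-7.e-04  1.e-04 -1.e+00] q [ 0.7   0.58 -0.58  1.91  0.44  0.79 -0.36] F [-0.5 -0.5 -1.2] T [ 0.04  0.01 -0.02] g 0.236
cheek [236 190  90  10 828] ((20.2412109375, -20.490995407104492), (5.190690994262695, 55.13358688354492), 89.87264251708984)
cheek [232 285  32  12 355] ((-0.2879791259765625, 51.19797897338867), (11.96679973602295, 21.981643676757812), 87.92755126953125)
cheek [238 297  33   7 114] ((4.430731773376465, 59.23809814453125), (1.5416830778121948, 23.194583892822266), 89.04931640625)
rest 1065 ((22.94097137451172, 0.32612133026123047), (21.990951538085938, 30.352405548095703), 0.2698265016078949) -0.014853497255928275 0.015547837555156669 0.0020667487420210702
```

Request:
{"method": "send_rows", "body": {
  "commands": [
    {"translation":[0.0007,-0.0003,0.004],"rot":[0,0,0],"grip":0.01},
    {"translation":[0,0,0.007],"rot":[0,0,0],"grip":0.01},
    {"translation":[0,0,0.007],"rot":[0,0,0],"grip":0.01},
    {"translation":[0,0,0.004],"rot":[0,0,0],"grip":0.01},
    {"translation":[0,0,0],"rot":[0,0,0],"grip":0.01}
  ]
}}

```text
t: 19.33
eef_pos: [0.5307, -0.2028, 0.0439]
tool_rot: [-0.0, 0.993, -0.118, -0.001]
contact_force: [0.3, 0.9, -1.5]
gripper_width: 0.24
```

```bash
python3 - <<'E'
from st import *
o,Q=st(); c=snap("wrist",15)
im=cv2.imread("pics/wrist15.png");cv2.imwrite("pics/w15z.png",cv2.resize(im[150:300,170:370],None,fx=4,fy=4,interpolation=cv2.INTER_CUBIC))
E
```

```text
t 19.33 pos [ 0.5307 -0.2028  0.0439] yaw -13.61 z [-2.3e-03  8.0e-04 -1.0e+00] q [ 0.69  0.61 -0.56  1.92  0.47  0.75 -0.38] F [ 0.3  0.9 -1.5] T [0.01 0.03 0.05] g 0.240
```

View pics/w15z.png

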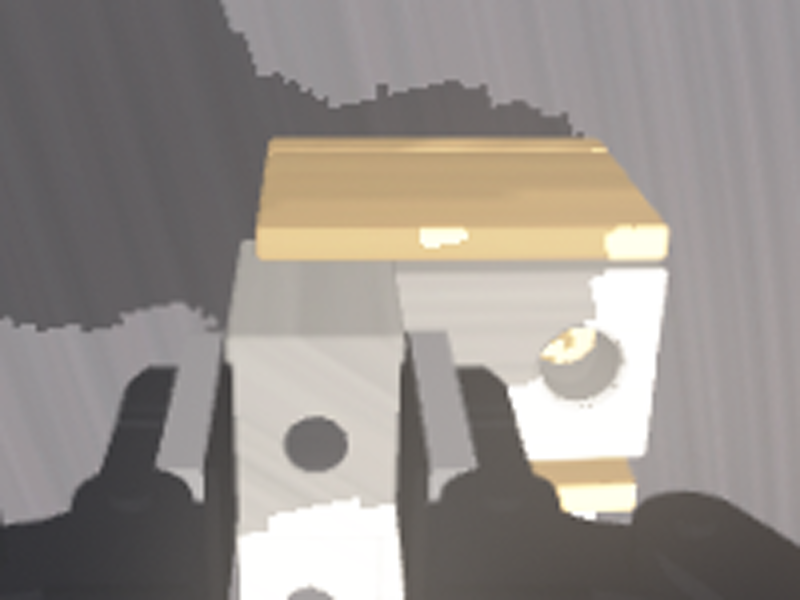

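Jaw is inside the lane between the cheeks, with no side force. Lowering further in small steps.

Request:
{"method": "send_rows", "body": {
  "commands": [
    {"translation":[0,0,0.006],"rot":[0,0,0],"grip":0.01},
    {"translation":[0,0,0.006],"rot":[0,0,0],"grip":0.01},
    {"translation":[0,0,0.003],"rot":[0,0,0],"grip":0.01},
    {"translation":[0,0,0.001],"rot":[0,0,0],"grip":0.01},
    {"translation":[0,0,0],"rot":[0,0,0],"grip":0.01}
  ]
}}

```text
t: 19.8
eef_pos: [0.5314, -0.2029, 0.029]
tool_rot: [-0.0, 0.993, -0.118, -0.0]
contact_force: [0.5, -1.0, -1.0]
gripper_width: 0.239
```

```bash
python3 - <<'E'
from st import *
o,Q=st()
E
```

```text
t 19.80 pos [ 0.5314 -0.2029  0.029 ] yaw -13.61 z [-7.e-04  3.e-04 -1.e+00] q [ 0.68  0.63 -0.55  1.92  0.48  0.72 -0.4 ] F [ 0.5 -1.  -1. ] T [-0.    0.04  0.03] g 0.239
```

Request:
{"method": "send_rows", "body": {
  "commands": [
    {"translation":[0,0,0.0015],"rot":[0,0,0],"grip":0.01},
    {"translation":[0,0,0.0015],"rot":[0,0,0],"grip":0.01},
    {"translation":[0,0,0.0005],"rot":[0,0,0],"grip":0.01},
    {"translation":[0,0,0.0005],"rot":[0,0,0],"grip":0.01},
    {"translation":[0,0,0],"rot":[0,0,0],"grip":0.01}
  ]
}}

```text
t: 20.22
eef_pos: [0.5316, -0.203, 0.0254]
tool_rot: [-0.0, 0.993, -0.119, -0.0]
contact_force: [-0.1, -0.3, -1.9]
gripper_width: 0.238
```

```bash
python3 - <<'E'
from st import *
o,Q=st()
E
```

```text
t 20.22 pos [ 0.5316 -0.203   0.0254] yaw -13.62 z [-0.  0. -1.] q [ 0.67  0.64 -0.55  1.93  0.49  0.71 -0.4 ] F [-0.1 -0.3 -1.9] T [-0.04  0.02 -0.03] g 0.238
```

Request:
{"method": "send_rows", "body": {
  "commands": [
    {"translation":[0,0,0.0005],"rot":[0,0,0],"grip":0.01},
    {"translation":[0,0,0.0005],"rot":[0,0,0],"grip":0.01},
    {"translation":[0,0,0.0005],"rot":[0,0,0],"grip":0.01},
    {"translation":[0,0,0],"rot":[0,0,0],"grip":0.01},
    {"translation":[0,0,0],"rot":[0,0,0],"grip":0.01}
  ]
}}

```text
t: 20.63
eef_pos: [0.5317, -0.2031, 0.0247]
tool_rot: [0.0, 0.993, -0.119, 0.0]
contact_force: [-3.3, 0.5, 7.6]
gripper_width: 0.243
```

```bash
python3 - <<'E'
from st import *
o,Q=st()
E
```

```text
t 20.63 pos [ 0.5317 -0.2031  0.0247] yaw -13.62 z [ 1.e-04 -6.e-04 -1.e+00] q [ 0.67  0.64 -0.54  1.93  0.49  0.71 -0.4 ] F [-3.3  0.5  7.6] T [0.07 0.61 0.  ] g 0.243
```

Request:
{"method": "send_rows", "body": {
  "commands": [
    {"translation":[0,0,0],"rot":[0,0,0],"grip":0.024},
    {"translation":[0,0,0],"rot":[0,0,0],"grip":0.03},
    {"translation":[0,0,0],"rot":[0,0,0],"grip":0.038},
    {"translation":[0,0,0],"rot":[0,0,0],"grip":0.045},
    {"translation":[0,0,0],"rot":[0,0,0],"grip":0.045}
  ]
}}

```text
t: 21.05
eef_pos: [0.5317, -0.203, 0.0238]
tool_rot: [-0.0, 0.993, -0.119, 0.0]
contact_force: [0.8, 0.2, -0.1]
gripper_width: 0.529
```

Request:
{"method": "send_rows", "body": {
  "commands": [
    {"translation":[0,0,-0.005],"rot":[0,0,0],"grip":0.045},
    {"translation":[0,0,-0.015],"rot":[0,0,0],"grip":0.045},
    {"translation":[0,0,-0.03],"rot":[0,0,0],"grip":0.045},
    {"translation":[0,0,-0.035],"rot":[0,0,0],"grip":0.045},
    {"translation":[0,0.01,-0.03],"rot":[0,0,0],"grip":0.045}
  ]
}}

```text
t: 21.47
eef_pos: [0.53, -0.2103, 0.141]
tool_rot: [-0.001, 0.993, -0.117, 0.0]
contact_force: [-0.2, -0.6, -0.4]
gripper_width: 0.527
```

Request:
{"method": "send_rows", "body": {
  "commands": [
    {"translation":[0,0.02,0],"rot":[0,0,0],"grip":0.045},
    {"translation":[0,0.025,0],"rot":[0,0,0],"grip":0.045},
    {"translation":[0,0.01,0],"rot":[0,0,0],"grip":0.045},
    {"translation":[0,0,0],"rot":[0,0,0],"grip":0.045},
    {"translation":[0,0,0],"rot":[0,0,0],"grip":0.045}
  ]
}}

```text
t: 21.88
eef_pos: [0.5161, -0.2658, 0.1386]
tool_rot: [-0.0, 0.993, -0.119, -0.0]
contact_force: [0.6, -0.3, -0.3]
gripper_width: 0.524
```

```bash
python3 - <<'E'
from st import *
o,Q=st(); c=snap("wrist",16); snap("scene",16); st()
im=cv2.imread("pics/wrist16.png");cv2.imwrite("pics/w16z.png",cv2.resize(im[60:260,150:350],None,fx=3,fy=3,interpolation=cv2.INTER_CUBIC))
im=cv2.imread("pics/scene16.png");cv2.imwrite("pics/s16z.png",cv2.resize(im[130:280,160:360],None,fx=4,fy=4,interpolation=cv2.INTER_CUBIC))
P=cloud(c,True); th=np.radians(-13.4); X=np.array([np.cos(th),np.sin(th)]);Y=np.array([-X[1],X[0]])
d=P[...,:2]-[.55035,-.2084]; a=d@X; b=d@Y
def box(n,m):
    q=np.c_[a[m],b[m]]*1000; print(n,m.sum(),cv2.minAreaRect(q.astype(np.float32)),np.median(P[...,2][m]))
near=(abs(a)<.045)
inl=near&(abs(b)<.0172)
box("upr",inl&(P[...,2]>.037)&(P[...,2]<.047)); box("rest",inl&(P[...,2]>.018)&(P[...,2]<.026)); box("cheek+",near&(b>.0175)&(b<.026)&(P[...,2]>.040)&(P[...,2]<.048)); box("cheek0",near&(b<-.0175)&(b>-.026)&(P[...,2]>.040)&(P[...,2]<.048))
E
```

```text
t 21.88 pos [ 0.5161 -0.2658  0.1386] yaw -13.68 z [-4.e-04  1.e-03 -1.e+00] q [ 0.85  0.5  -0.62  1.83  0.36  0.92 -0.18] F [ 0.6 -0.3 -0.3] T [ 0.01  0.02 -0.02] g 0.524
t 21.98 pos [ 0.5167 -0.2642  0.1386] yaw -13.49 z [-2.0e-04  1.4e-03 -1.0e+00] q [ 0.84  0.5  -0.63  1.84  0.36  0.92 -0.18] F [-0.5  1.  -0. ] T [-0.01 -0.01  0.03] g 0.522
upr 995 ((-18.75927734375, 0.23833847045898438), (29.85087776184082, 21.8784122467041), 89.45758819580078) 0.04269970732953288
rest 1259 ((11.844562530517578, 0.6328582763671875), (37.38715362548828, 29.528045654296875), 0.2015732377767563) 0.022721151091584124
cheek+ 432 ((0.49794960021972656, 20.209949493408203), (55.060150146484375, 5.152151107788086), 0.7892342805862427) 0.0446598942568351
cheek0 439 ((-0.1309795379638672, -21.915016174316406), (56.074188232421875, 7.524518013000488), 0.4182363450527191) 0.04448005601410837
```

View pics/w16z.png

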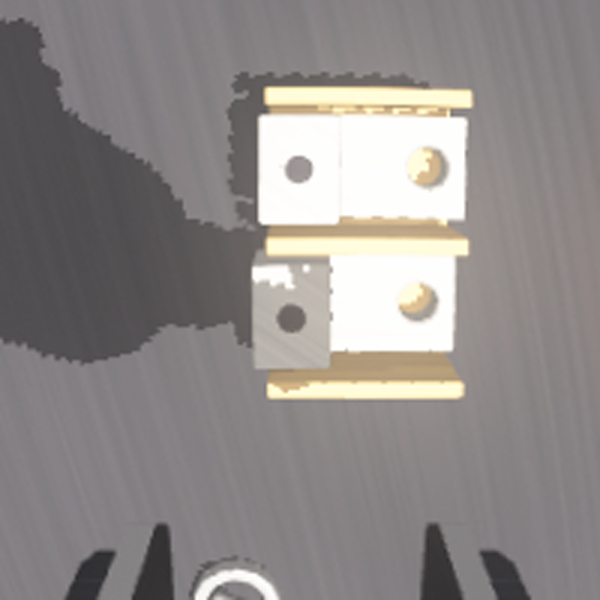

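View pics/s16z.png

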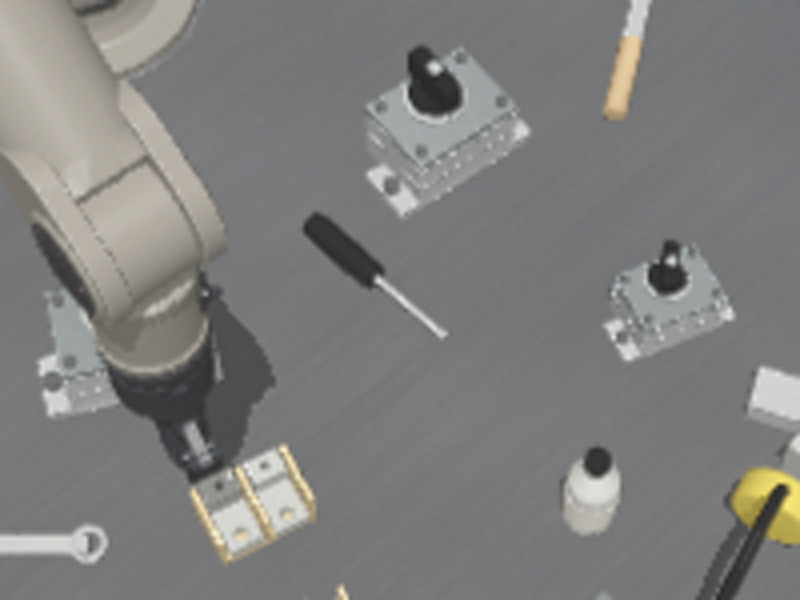

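```bash
python3 - <<'E'
from station import hand_in
print(hand_in())
E
```

```text
the job is handed in; nothing more can be done
None
```

The job is done and handed in at about 22 s of the 72 s allowed.

- **Knob:** I broke it loose with a firm 22° anticlockwise twist at 110 N grip, then turned it on to its stop. There the torque rose to about 1.2 N m. The camera later put it at about 2.59 rad, against a stop at 2.60.
- **Jaw:** I drew it out level by its upright end, at about 9 N of pull, and laid it base down on the open bench. After letting go I took it again lengthwise by the upright end's 22 mm and lowered it into the empty lane until it touched, at about 8 N.
- **Last checks:** The final wrist picture shows the jaw flat on its base. Its upper faces stand at 42.7 and 22.7 mm, where 42 and 22 are due. It sits about 0.5 mm from the lane's centre both along and across it, and its ends are level with the lane's ends. The gripper was open and clear of everything. In the scene view, the other things within the crop I looked at stood where they were. I made no separate check of those outside it.
- **What disagreed:** The fingertips are really about 3 to 8 mm behind the reported TCP, not 17 mm ahead as `nose_length` says. Because of this my first closing on the knob only rested the tips on top of the wing, at about 7 N. I saw it in the picture, corrected the height and gripped again. The first rough positions from the top camera were also about 10 mm off, so I used the wrist-camera measurements instead.

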